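Pack a chair-parts kit box and send it to be closed

TASK

Pack the chair parts on the bench into the kit box where it stands: lay every black leg flat on its floor, seat the separator board (rib up) level on the two ledges above them, and lay every beech rail flat on the board. Only then push the box along its slide until it snaps into the next station (green marks), and there swing its lid fully shut so that the tab snaps under the rim. Leave the other things on the bench where they are.

Things in the scene. Friction and masses are not known exactly. Their poses are not given: they have to be found in the camera images.
- leg1: black lacquered chair leg with a brass foot, a plain square bar 110 x 30 x 30 mm, about 90 g; origin at the centre of the face it lies on at the start, its x axis along its length. Some runs have only two legs
- leg1_mid (a point): the middle of leg1 (15 mm from every long face), same axes
- leg2: black lacquered chair leg with a brass foot, a plain square bar 110 x 30 x 30 mm, about 90 g; origin at the centre of the face it lies on at the start, its x axis along its length. Some runs have only two legs
- leg2_mid (a point): the middle of leg2 (15 mm from every long face), same axes
- leg3: black lacquered chair leg with a brass foot, a plain square bar 110 x 30 x 30 mm, about 90 g; origin at the centre of the face it lies on at the start, its x axis along its length. Some runs have only two legs
- leg3_mid (a point): the middle of leg3 (15 mm from every long face), same axes
- rail1: pale beech stretcher rail, a plain square bar 110 x 24 x 24 mm, about 60 g; origin at the centre of the face it lies on at the start, its x axis along its length. Some runs have only one rail
- rail1_mid (a point): the middle of rail1 (12 mm from every long face), same axes
- rail2: pale beech stretcher rail, a plain square bar 110 x 24 x 24 mm, about 60 g; origin at the centre of the face it lies on at the start, its x axis along its length. Some runs have only one rail
- rail2_mid (a point): the middle of rail2 (12 mm from every long face), same axes
- separator: off-white separator board, 120 mm (its x) x 222 mm (its y) x 5 mm thick, about 130 g, with a blue grip rib standing on the middle of its top: 60 mm long along its x, 12 mm thick (along y), 20 mm tall above the board. Origin at the centre of the board's underside, z up. It may go into the box either way round
- box_floor (a point): centre of the inner floor of the kit box, an open plywood box riding on the slide, 30 mm above the bench; it moves with the box. x across the slide, away from the robot; y along the slide towards the next station; z up. Inside 126 mm (x) by 228 mm (y), walls 6 mm thick, 66 mm high above the floor. Legs lie on the floor between the ledges, 206 mm apart
- box_ledge (a point): middle of the top of the dark ledge along the inside of the box's y - end wall; its twin is on the y + end wall. Each runs all along x, is 11 mm wide, its top 33 mm above the floor (legs are 30 mm). The separator rests on both with 3 mm to spare all round; rails lie on it either side of its rib, their middles 50 mm above the floor, tops 4 mm below the rim
- box_push (a point): centre of the outer face of the box's rear end wall (y - end), 33 mm above the inner floor: a good place to push the box along its slide with closed fingers. Axes as box_floor
- carrier (a joint): position of the box on its slide, m: 0 = detent of the loading station (yellow marks), 0.17 = detent of the next, closing station (green marks; the red pointers low on the box line up with them), 0.21 = end stop. About 2 N moves it; it needs up to 10 N more to snap a sprung ball over the hump 9 mm before or after each detent's centre
- lid (a joint): angle of the box's lid, rad: 0 shut, 1.74 to 1.88 (open) at the start, 1.95 stop. A 6 mm plywood board with two blue stripes on its outer face, hinged on the box's rim nearest the robot; open it stands there, leaning slightly to the robot; it shuts by swinging over, away from the robot. Stiff hinge: it stays where it is left; 3 N at the free edge moves it
- lid_hinge (a point): middle of the hinge line, 69 mm above the inner floor and 69 mm from the box's centre on the robot's side; x runs in the lid from hinge to free edge, y along the hinge, z out of the lid's outer face (up when shut, towards the robot when open)
- lid_edge (a point): middle of the lid's free edge on its outer face, 147 mm from the hinge; the lid is 240 mm wide along the hinge; axes as lid_hinge. Here a red sprung tab, 50 mm wide, stands 20 mm out from the board's inner face (downwards when shut); it takes up to 10 N down at the free edge to snap it under the steel rim bar on the far wall (they meet at about 0.1 rad)
- screwdriver: a screwdriver, 140 mm long, lying among the parts; origin at its underside; not part of the job, to be left where it is
- hammer: an upholsterer's hammer, 240 mm long; origin at its underside; not part of the job, to be left where it is
- glue: a white glue bottle, 56 mm across, 140 mm tall; origin at its underside; not part of the job, to be left where it is
- nails: an amber jar of nails, 64 mm across, 70 mm tall; origin at its underside; not part of the job, to be left where it is
- tape: a yellow roll of tape, 100 mm across, 24 mm tall; origin at its underside; not part of the job, to be left where it is
- wax: a flat green wax tin, 80 mm across, 28 mm tall; origin at its underside; not part of the job, to be left where it is
Not all that is in view belongs to the job. Leave any turquoise look-alike of the leg2 alone.

How it is judged:
By the outcome, as a careful person would: the job done as asked, in the order asked, and still so for the second after the job is handed in, with the robot touching nothing.
Of leg1, leg2, leg3 only 2 to 3 are there at a start; the rules pass over those that are not, and their reading is None.
Of rail1, rail2 only 1 to 2 are there at a start; the rules pass over those that are not, and their reading is None.
At some moment in a run one of leg1, leg2, leg3, rail1, rail2 may be knocked a few centimetres aside while the robot is not near it.
Once in a run the grip may slacken for a moment while it holds something.
It also fails if it takes over 210 s, if anything falls off the work surface, if the arm or the gripper's body presses on something with over 40 N, if the wrist force passes 120 N, or if a joint passes its speed limit or range.

ROBOT

A 6-joint arm with a two-finger parallel gripper is mounted at the origin on the work surface. World frame = base frame: x ahead of the robot, y to its left, z up, the work surface at z = 0. Lengths are in m, angles in rad, forces in N, time in s.
With the tool pointing down it reaches from about 0.25 to 0.725 m from the base axis. Payload 9.7 kg.
Tool frame: the origin (TCP) lies midway between the tips of the shut fingers; the grasp point (between the pads) lies 19 mm behind it; z points along the fingers, y is the line along which they close (so a half turn about z gives the same grasp; the last joint's range is limited). The gripper opens to 85 mm and grips with 20 to 120 N. Pads are 22 mm wide; open, the fingers measure 114 mm over their backs; the gripper's body (76 mm by 85 mm) begins 54 mm behind the grasp point. The pads swing forward as they close: fully open they stand 13 mm farther back than shut.
Start: joints at [1.314, 0.087, 0.176, 1.66, 0, 1.571], TCP at [0.14, 0.532, 0.231] pointing down, gripper open.
Joint ranges: [-3.13, 3.13], [-0.85, 1.81], [-1.15, 1.24], [-2.2, 2.28], [-1.44, 1.52], [-3.14, 3.14]. Speed limits (rad/s): [2.22, 2.22, 2.57, 3.14, 3.14, 3.14].

INTERFACE

Orientations are given as a unit quaternion [x, y, z, w].
In Python, from station import ctrl, get_image, order gives the robot as it stands.
- The arm moves only by the tool drive_tool, never from a script. Its argument "commands" is a list of rows, each a list of 7 numbers: the shift along the tool's x, y, z in units of 0.3 m (1.0 is 0.3 m), then the turn, a rotation vector about the tool's x, y, z in units of 45 degrees (1.0 is 45 degrees), then the finger opening in mm, from 0 to 85.4. A call has 1 to 10 rows; each row is the pose to reach, as a shift and turn from the pose commanded when the call began, along the tool's axes at that moment; what a row does not reach only later rows make up. A row lasts 1/10 s, in which the tool goes at most 50 mm and 8.59 degrees, less where a joint would pass 70% of its speed; a pose out of reach is approached as far as the arm can. A call with a number of a shift or a turn outside -1 to 1 is refused whole. A call with a gripper value outside its range is refused whole. The fingers move at their own pace and stop on an object; "squeeze" is the grip in N (left out, the last holds). Time passes only in rows, so rows that repeat a pose let the fingers close. It gives the time, the measured TCP pose, the force, the opening and the grip force at its end, in the units of the state.
- ctrl.state(): the state, without advancing time (a new reading comes with each control period).
- get_image(name): name is "side" or "top"; returns a dict with "pixels" (420x560x3 uint8, blue, green, red), "fov_y" (degrees; the focal length in pixels is half the picture's height over the tangent of half this angle, whatever the lens; pixels are square), "cx", "cy" (the principal point, pixels), "cam_to_world" (4x4, takes a point from camera to world coordinates). Camera axes: x right, y up, looking along -z (the intrinsics and any distortion apply to the point x, -y, -z); pixel columns grow to the right and rows downward; lengths in m; the calibration is good to about 2 mm. A picture is of the moment at which its call begins. There is no depth.
- order.hand_in(): hands the job in; it is judged then, once.
The state is a dict: "t": time; "joints": joint angles; "dq": joint speeds; "joint_torque": joint torques, N m; "tcp_pos": TCP position; "eef_rot": TCP orientation; "wrist_force": force on the tool from outside, world axes, zero at the start; "wrist_torque": the same for the moment, N m; "gripper_width": finger opening in m; "grasp_force": force on a finger pad.
Only numpy, scipy, OpenCV 4.12 (cv2) and the standard library are available. Lean on these libraries where they do the work, as an engineer would, in place of code of your own. Each camera call takes 0.05 s, during which the arm holds its last target. There are 200 camera calls.

## Working session

There is one attempt and no reset: what is moved stays moved. The work goes in short steps, Python scripts to look and compute and a tool call to move; the robot and the scene stay as the last step left them, time stands still between calls to the robot, and variables do not carry over. Pictures are saved under pics/ and viewed, at most 14 in all, crops included, and the job is handed in when it is done.

Besides the shell and the picture viewer there is one more tool, called after "Emit:" by a JSON object that holds its "method" and its "body", one argument or row to a line. drive_tool: Moves the arm, as the interface text tells. Its arguments: {"type":"object","properties":{"commands":{"type":"array","items":{"type":"array","items":{"type":"number"}}},"squeeze":{"type":"number"}},"required":["commands"]}

```bash
ls; mkdir -p pics
python3 - <<'E'
from station import ctrl,get_image
import cv2,numpy as np
s=ctrl.state();print({k:np.round(v,3).tolist() for k,v in s.items()})
for n in("side","top"):
    d=get_image(n);cv2.imwrite(f"pics/{n}0.png",d["pixels"]);print(n,{k:np.round(v,4).tolist() for k,v in d.items() if k!="pixels"})
E
```

```text
pics
{'t': 0.0, 'joints': [1.314, 0.087, 0.175, 1.66, 0.0, 1.571], 'dq': [-0.0, 0.002, 0.001, 0.0, 0.0, 0.001], 'joint_torque': [-0.0, -52.039, 46.481, 0.016, 0.0, -0.0], 'tcp_pos': [0.14, 0.532, 0.231], 'eef_rot': [0.128, 0.992, -0.001, -0.0], 'wrist_force': [0.03, 0.698, 0.092], 'wrist_torque': [-0.008, 0.038, -0.005], 'grasp_force': 0.0, 'gripper_width': 0.085}
side {'fov_y': 56.3163, 'cx': 279.1509, 'cy': 207.4338, 'cam_to_world': [[-0.9987, 0.0165, -0.0477, 0.4692], [-0.0488, -0.5624, 0.8255, 0.7046], [-0.0132, 0.8267, 0.5624, 0.6058], [0.0, 0.0, 0.0, 1.0]]}
top {'fov_y': 42.8909, 'cx': 276.6737, 'cy': 201.8262, 'cam_to_world': [[-0.073, 0.9771, -0.1999, 0.2143], [-0.9973, -0.0722, 0.0113, -0.0431], [-0.0034, 0.2002, 0.9798, 1.5144], [0.0, 0.0, 0.0, 1.0]]}
```

View pics/top0.png

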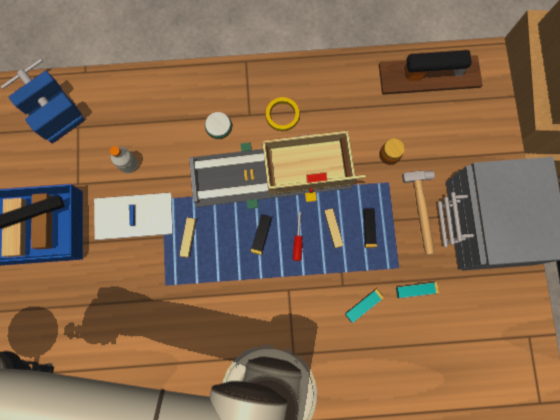

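View pics/side0.png

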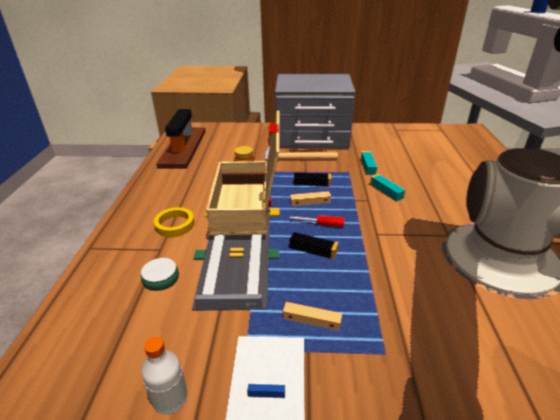

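Candidates in the top view:
- **Legs:** black bars at (262,234) and (370,228). The look-alikes are turquoise bars at (364,306) and (417,290), and there is a black handle in the blue crate at (30,210).
- **Rails:** beech bars at (188,237) and (334,228). The crate slats at (12,225) could be mistaken for them.
- **Separator:** the white board at (133,216).
- **Leave alone:** the screwdriver at (298,240).

By the description I choose the two black bars and two beech bars on the mat. Next I check them in a close crop.

```bash
cat > h.py <<'E'
from station import ctrl,get_image,order
import cv2,numpy as np
from scipy.spatial.transform import Rotation as R
def ray(d,p):
    f=d["pixels"].shape[0]/2/np.tan(np.radians(d["fov_y"]/2)); T=np.array(d["cam_to_world"])
    v=T[:3,:3]@np.array([(p[0]-d["cx"])/f,-(p[1]-d["cy"])/f,-1]); return T[:3,3],v
def plane(d,p,z):
    o,v=ray(d,p); return o+v*(z-o[2])/v[2]
def proj(d,P):
    f=d["pixels"].shape[0]/2/np.tan(np.radians(d["fov_y"]/2)); T=np.array(d["cam_to_world"])
    c=T[:3,:3].T@(np.asarray(P)-T[:3,3]); return np.array([d["cx"]-f*c[0]/c[2],d["cy"]+f*c[1]/c[2]])
def tri(d1,p1,d2,p2):
    o1,v1=ray(d1,p1);o2,v2=ray(d2,p2)
    a=np.linalg.lstsq(np.stack([v1,-v2],1),o2-o1,rcond=None)[0]
    A,B=o1+a[0]*v1,o2+a[1]*v2; return (A+B)/2,np.linalg.norm(A-B)
def blobs(d,kind,amin=100):
    p=d["pixels"];h=cv2.cvtColor(p,cv2.COLOR_BGR2HSV);H,S,V=[h[...,i].astype(int) for i in range(3)]
    m={"beech":(H>12)&(H<28)&(S>60)&(V>150),"black":(V<45),"white":(S<40)&(V>180),"brass":(H>12)&(H<30)&(S>150)&(V>110),
       "blue":(H>100)&(H<125)&(S>170)&(V>70),"yellow":(H>20)&(H<32)&(S>180)&(V>180),"red":((H<6)|(H>174))&(S>190)&(V>120),"green":(H>60)&(H<90)&(S>120)&(V<150)}[kind].astype(np.uint8)
    cs=cv2.findContours(m,cv2.RETR_EXTERNAL,cv2.CHAIN_APPROX_NONE)[0]
    return [c for c in cs if cv2.contourArea(c)>amin]
def show(d): 
    pass
E
python3 - <<'E'
from h import *
D={n:get_image(n) for n in("top","side")}
for n,d in D.items():
    cv2.imwrite(f"pics/{n}1.png",d["pixels"])
    for k,zm in(("beech",.012),("black",.015),("white",.005),("red",.0),("brass",.015)):
        for c in blobs(d,k,12 if k in("brass","red") else 60):
            (u,v),wh,a=cv2.minAreaRect(c)
            P=plane(d,(u,v),zm)
            if .1<P[0]<.75 and abs(P[1])<.75: 
                bp=cv2.boxPoints(((u,v),wh,a)); L=[plane(d,q,zm)[:2] for q in bp]
                e1,e2=L[1]-L[0],L[2]-L[1]; e=e1 if np.linalg.norm(e1)>np.linalg.norm(e2) else e2
                print(n,k,np.round([u,v]),np.round(P[:2],4),"size",np.round([np.linalg.norm(e1),np.linalg.norm(e2)],3),"yaw",round(np.degrees(np.arctan2(e[1],e[0]))%180,1),cv2.contourArea(c))
a=cv2.resize(D["top"]["pixels"][125:290,160:410],None,fx=3.2,fy=3.2,interpolation=cv2.INTER_CUBIC);cv2.imwrite("pics/tc.png",a)
a=cv2.resize(D["side"]["pixels"][110:360,150:400],None,fx=2.4,fy=2.4,interpolation=cv2.INTER_CUBIC);cv2.imwrite("pics/sc.png",a)
E
```

```text
top beech [  7. 331.] [0.2155 0.7021] size [0.104 0.047] yaw 177.3 328.0
top beech [127. 335.] [0.1795 0.3756] size [0.491 0.165] yaw 89.1 4049.5
top beech [229. 309.] [0.2293 0.0915] size [0.325 0.075] yaw 90.0 1749.5
top beech [ 49. 295.] [0.3046 0.5884] size [0.273 0.022] yaw 90.6 574.0
top beech [412. 277.] [ 0.281  -0.4196] size [0.176 0.008] yaw 88.2 96.5
top beech [240. 284.] [0.2967 0.0594] size [0.556 0.021] yaw 90.8 670.0
top beech [422. 312.] [ 0.1831 -0.4364] size [0.728 0.166] yaw 90.0 14078.0
top beech [365. 275.] [ 0.2945 -0.2898] size [0.115 0.02 ] yaw 89.6 138.5
top beech [439. 265.] [ 0.307  -0.5001] size [0.095 0.013] yaw 89.6 66.5
top beech [417. 262.] [ 0.3211 -0.44  ] size [0.096 0.01 ] yaw 89.2 70.0
top beech [ 81. 269.] [0.3709 0.4992] size [0.465 0.132] yaw 90.1 4618.0
top beech [409. 240.] [ 0.3841 -0.4259] size [0.072 0.08 ] yaw 179.4 493.0
top beech [ 10. 239.] [0.4692 0.6995] size [0.049 0.092] yaw 1.3 487.0
top beech [187. 237.] [0.4389 0.2012] size [0.11  0.024] yaw 167.2 274.0
top beech [333. 228.] [ 0.4346 -0.2154] size [0.024 0.11 ] yaw 10.9 273.0
to
[... 2521 characters left out ...]
521] size [0.198 0.027] yaw 92.9 528.5
side white [213. 265.] [0.6575 0.0554] size [0.201 0.028] yaw 93.6 525.5
side red [330. 220.] [ 0.3847 -0.1309] size [0.033 0.07 ] yaw 171.8 160.0
side red [273. 128.] [ 0.5716 -0.7353] size [0.032 0.099] yaw 93.1 61.0
side brass [311. 320.] [0.4414 0.2111] size [0.016 0.106] yaw 167.0 251.5
side brass [236. 252.] [0.6097 0.0224] size [0.033 0.028] yaw 1.9 99.0
side brass [335. 246.] [ 0.3823 -0.0054] size [0.032 0.013] yaw 69.3 31.0
side brass [274. 212.] [ 0.5332 -0.1407] size [0.024 0.028] yaw 92.9 52.0
side brass [310. 200.] [ 0.4363 -0.2026] size [0.103 0.03 ] yaw 10.7 144.5
side brass [390. 270.] [0.2689 0.0717] size [0.889 1.254] yaw 67.4 23772.5
```

View pics/tc.png

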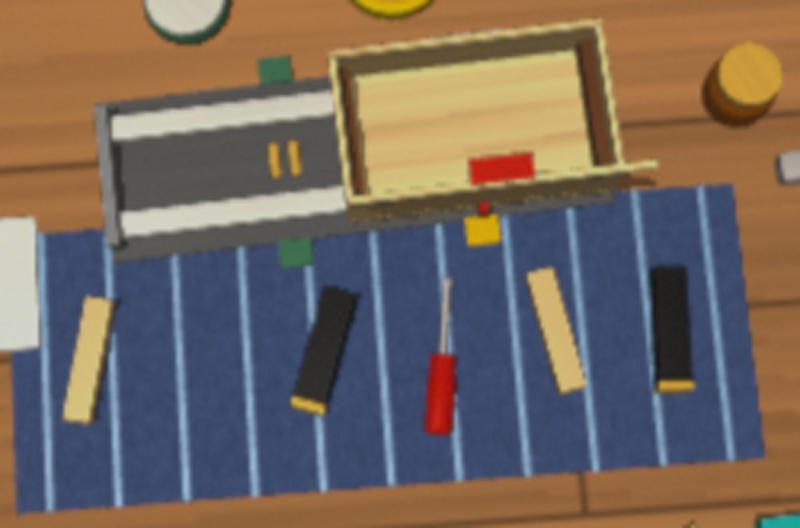

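View pics/sc.png

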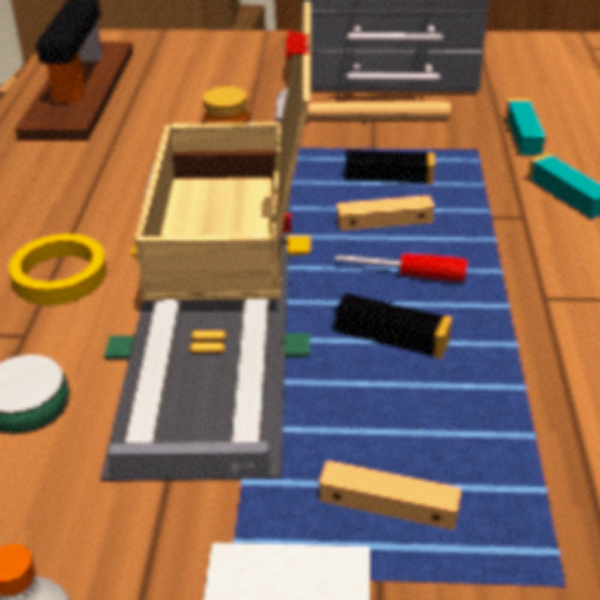

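The top crop confirms two black legs with brass feet at crop (325,350) and (672,328), and two beech rails at (90,360) and (556,330). The screwdriver lies between them at (441,360), and the box stands at the yellow mark (482,230) with its lid up. The side crop shows the same set: legs (392,325) and (390,165), rails (390,493) and (385,212). Next I measure the box rim in a close crop.

Run:
```python
from h import *
t=cv2.imread("pics/top1.png");s=cv2.imread("pics/side1.png")
a=cv2.resize(t[128:204,258:364],None,fx=7,fy=7,interpolation=cv2.INTER_CUBIC)
cv2.imwrite("pics/box.png",a);print(a.shape)
b=cv2.resize(s[112:242,200:292],None,fx=4.6,fy=4.6,interpolation=cv2.INTER_CUBIC);cv2.imwrite("pics/boxs.png",b)
```

```text
(532, 742, 3)
```

View pics/box.png

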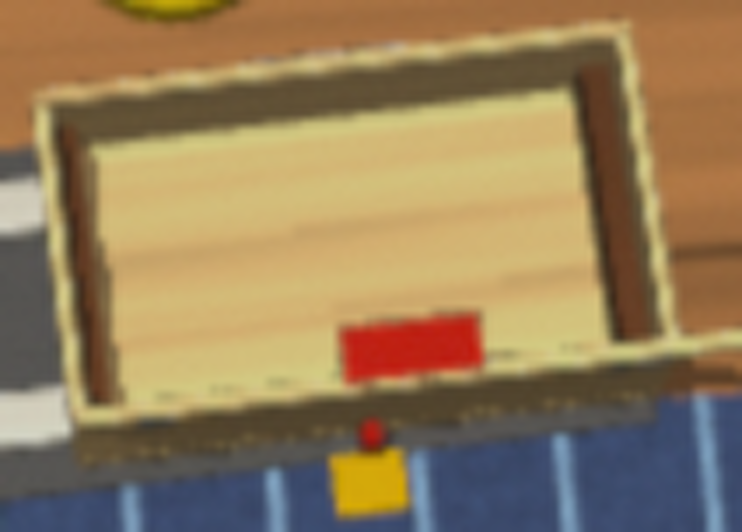

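View pics/boxs.png

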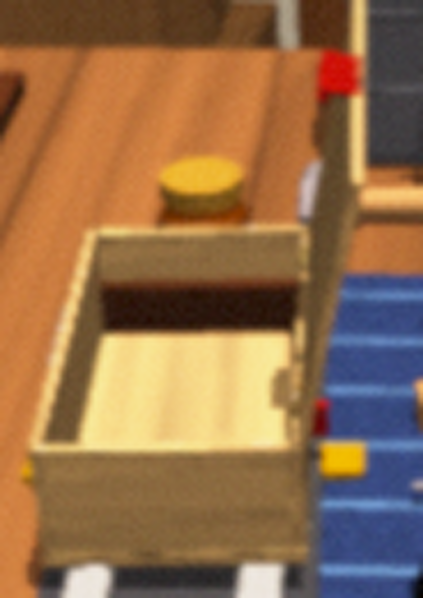

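The top crop shows the rim's far corners at about (36,98) and (628,24). The near rim is hidden behind the lid's edge, the red tab is at (410,348) and the pointer is on the yellow mark. The side crop shows the y+ rim corners at about (36,450) and (307,450), and the back ones at (90,230) and (308,228).

Run:
```python
from h import *
D={n:get_image(n) for n in("top","side")}
z=.096
T=[np.array(p)/7+[258,128]-.43 for p in[(36,98),(628,24),(78,420)]]
S=[np.array(p)/4.6+[200,112]-.4 for p in[(36,450),(307,450),(90,230),(308,228)]]
PT=[plane(D["top"],p,z)for p in T];PS=[plane(D["side"],p,z)for p in S]
print("top FL FR NL",np.round(PT,4)); print("side FL NL FR NR",np.round(PS,4))
# red tab, pointer, yellow, marks
for n in D:
  for k in("yellow","red","green"):
    for c in blobs(D[n],k,5):
        m=cv2.moments(c);u=(m["m10"]/m["m00"],m["m01"]/m["m00"]);P=plane(D[n],u,0.0)
        if .4<P[0]<.8 and abs(P[1])<.5: print(n,k,np.round(u,1),np.round(P,3),cv2.contourArea(c))
# tab triangulation, separator rib
for z_,nm in((.015,"rib"),):
  for n in D:
    for c in blobs(D[n],"blue",15):
        r=cv2.minAreaRect(c);P=plane(D[n],r[0],z_)
        if .4<P[0]<.6 and .28<P[1]<.45: print(n,"rib",np.round(r[0],1),np.round(P,4),r[1:],cv2.contourArea(c))
```

```text
top FL FR NL [[ 0.6766 -0.0333  0.096 ]
 [ 0.6898 -0.2701  0.096 ]
 [ 0.5448 -0.0407  0.096 ]]
side FL NL FR NR [[ 0.6772 -0.0306  0.096 ]
 [ 0.5415 -0.0346  0.096 ]
 [ 0.6916 -0.2666  0.096 ]
 [ 0.5589 -0.2724  0.096 ]]
top yellow [310.3 196.4] [ 0.532 -0.159  0.   ] 59.0
top yellow [282.  112.4] [ 0.795 -0.097  0.   ] 776.0
top red [316.3 177.3] [ 0.588 -0.181  0.   ] 107.0
side yellow [273.9 211.5] [ 0.534 -0.165  0.   ] 39.0
side yellow [173.1 218.5] [ 0.799 -0.124  0.   ] 652.0
side green [161.8 282.8] [0.759 0.111 0.   ] 118.5
side green [199.5 254.1] [0.698 0.015 0.   ] 39.5
side green [273.2 253.2] [0.525 0.006 0.   ] 55.0
top rib [132. 215.] [0.5124 0.3537 0.015 ] ((18.0, 2.0), 90.0) 17.5
side rib [266. 390.] [0.5151 0.3538 0.015 ] ((10.0, 34.0), 90.0) 302.5
```

```bash
cat >> h.py <<'E'
def pose(x,y,z,th,tilt=0):
    a=np.radians(th);M=np.array([[-np.cos(a),-np.sin(a),0],[-np.sin(a),np.cos(a),0],[0,0,-1]])
    return np.array([x,y,z]),R.from_matrix(M)*R.from_euler("y",tilt,degrees=True)
def go(*targets):
    s=ctrl.state();p0=np.array(s["tcp_pos"]);r0=R.from_quat(s["eef_rot"])
    x=r0.as_matrix()[:,0];print("t",round(s["t"],2),"tcp",np.round(p0,4),"yaw",round(np.degrees(np.arctan2(-x[1],-x[0])),1),"w",round(s["gripper_width"],4),"gf",round(s["grasp_force"],1),"F",np.round(s["wrist_force"],1),"q",np.round(s["joints"],2))
    for t in targets:
        p,r=pose(*t)
        d=r0.inv().apply(p-p0)/.3;v=(r0.inv()*r).as_rotvec()/np.radians(45)
        print(t,"->",np.round(d,3).tolist(),np.round(v,3).tolist())
E
python3 - <<'E'
from h import *
go((.29,.25,.231,-20),(.431,-.01,.12,-20))
E
```

```text
t 0.3 tcp [0.1397 0.5319 0.2311] yaw -14.7 w 0.0853 gf 0.0 F [ 0.5  0.1 -0.6] q [ 1.31  0.09  0.18  1.66 -0.    1.57]
(0.29, 0.25, 0.231, -20) -> [-0.723, -0.782, 0.001] [-0.001, 0.0, 0.117]
(0.431, -0.01, 0.12, -20) -> [-1.398, -1.5, 0.371] [-0.001, 0.0, 0.117]
```

Emit:
{"method": "drive_tool", "body": {
  "commands": [
    [-0.72,-0.78,0,0,0,0.117,85],
    [-0.72,-0.78,0,0,0,0.117,85],
    [-0.72,-0.78,0,0,0,0.117,85],
    [-0.72,-0.78,0,0,0,0.117,85],
    [-0.72,-0.78,0,0,0,0.117,85],
    [-0.72,-0.78,0,0,0,0.117,85],
    [-0.72,-0.78,0,0,0,0.117,85],
    [-0.72,-0.78,0,0,0,0.117,85]
  ],
  "squeeze": 60
}}

```text
t: 1.1
tcp_pos: [0.2901, 0.2489, 0.2317]
eef_rot: [0.175, 0.985, 0.0, 0.0]
wrist_force: [0.6, 1.0, 0.4]
gripper_width: 0.0848
grasp_force: 0.0
```

Run:
```python
from h import *
go((.431,-.01,.12,-20))
d=get_image("side");cv2.imwrite("pics/s2.png",d["pixels"])
for k,z in(("black",.015),("brass",.015)):
    for c in blobs(d,k,12):
        r=cv2.minAreaRect(c);P=plane(d,r[0],z)
        if .35<P[0]<.5 and abs(P[1])<.4: print(k,P[:2])
```

```text
t 1.1 tcp [0.2901 0.2489 0.2317] yaw -20.2 w 0.0848 gf 0.0 F [0.6 1.  0.4] q [ 0.71 -0.31 -0.18  1.7  -0.    1.06]
(0.431, -0.01, 0.12, -20) -> [-0.738, -0.648, 0.372] [0.001, 0.001, -0.004]
black [ 0.43791743 -0.01048723]
black [ 0.43270776 -0.31685516]
brass [0.43930344 0.20130153]
brass [0.38572118 0.00550684]
brass [ 0.43633658 -0.20033523]
```

Emit:
{"method": "drive_tool", "body": {
  "commands": [
    [-0.738,-0.648,0.37,0,0,0,70],
    [-0.738,-0.648,0.37,0,0,0,70],
    [-0.738,-0.648,0.37,0,0,0,70],
    [-0.738,-0.648,0.37,0,0,0,70],
    [-0.738,-0.648,0.37,0,0,0,70],
    [-0.738,-0.648,0.37,0,0,0,70],
    [-0.738,-0.648,0.37,0,0,0,70],
    [-0.738,-0.648,0.55,0,0,0,70],
    [-0.738,-0.648,0.65,0,0,0,70],
    [-0.738,-0.648,0.65,0,0,0,70]
  ]
}}

```text
t: 2.15
tcp_pos: [0.428, -0.0064, 0.0322]
eef_rot: [0.173, 0.985, -0.0, -0.004]
wrist_force: [-0.4, -0.3, -0.1]
gripper_width: 0.0698
grasp_force: 0.0
```

Run:
```python
from h import *
go((.431,-.01,.005,-20))
d=get_image("side");cv2.imwrite("pics/s3.png",cv2.resize(d["pixels"][100:360,180:440],None,fx=2.2,fy=2.2,interpolation=cv2.INTER_CUBIC))
```

```text
t 2.15 tcp [ 0.428  -0.0064  0.0322] yaw -19.9 w 0.0698 gf 0.0 F [-0.4 -0.3 -0.1] q [-0.02 -0.18 -0.47  1.29  0.    0.33]
(0.431, -0.01, 0.005, -20) -> [-0.014, -0.008, 0.091] [-0.003, -0.009, 0.002]
```

View pics/s3.png

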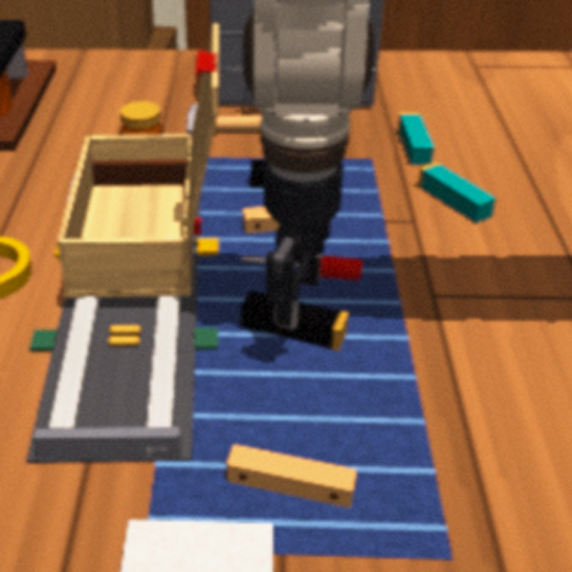

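The crop shows the gripper centred over the near leg at crop (290,315), fingers on either side of it. I descend and grip.

Emit:
{"method": "drive_tool", "body": {
  "commands": [
    [0,0,0.105,0,0,0,70],
    [0,0,0.105,0,0,0,70],
    [0,0,0.105,0,0,0,70],
    [0,0,0.105,0,0,0,20],
    [0,0,0.105,0,0,0,10],
    [0,0,0.105,0,0,0,10],
    [0,0,0.105,0,0,0,10],
    [0,0,0.105,0,0,0,10],
    [0,0,0.105,0,0,0,10]
  ]
}}

```text
t: 3.1
tcp_pos: [0.4317, -0.0076, 0.0062]
eef_rot: [0.174, 0.985, 0.0, 0.001]
wrist_force: [-1.8, 0.6, 7.7]
gripper_width: 0.0289
grasp_force: 60.9
```

Emit:
{"method": "drive_tool", "body": {
  "commands": [
    [0,0,-0.1,0,0,0,10],
    [0,0,-0.3,0,0,0,10],
    [0,0,-0.46,0,0,0,10],
    [0,0,-0.62,0,0,0,10],
    [0,0,-0.78,0,0,0,10],
    [0,0,-0.93,0,0,0,10],
    [0,0,-0.93,0,0,0,10],
    [0,0,-0.93,0,0,0,10]
  ],
  "squeeze": 70
}}

```text
t: 3.9
tcp_pos: [0.4313, -0.0076, 0.2848]
eef_rot: [0.174, 0.985, 0.0, 0.001]
wrist_force: [0.0, 0.0, -1.4]
gripper_width: 0.0287
grasp_force: 69.8
```

Run:
```python
from h import *
go((.613,-.1035,.284,3.1))
```

```text
t 3.9 tcp [ 0.4313 -0.0076  0.2848] yaw -20.0 w 0.0287 gf 69.8 F [ 0.   0.  -1.4] q [-0.02 -0.17  0.03  1.77  0.    0.33]
(0.613, -0.1035, 0.284, 3.1) -> [-0.678, -0.093, 0.004] [0.0, 0.003, -0.513]
```

Emit:
{"method": "drive_tool", "body": {
  "commands": [
    [-0.15,-0.02,0,0,0,-0.12,10],
    [-0.3,-0.04,0,0,0,-0.25,10],
    [-0.45,-0.06,0,0,0,-0.37,10],
    [-0.6,-0.08,0,0,0,-0.48,10],
    [-0.678,-0.093,0,0,0,-0.513,10],
    [-0.678,-0.093,0,0,0,-0.513,10],
    [-0.678,-0.093,0,0,0,-0.513,10],
    [-0.678,-0.093,0.3,0,0,-0.513,10],
    [-0.678,-0.093,0.4,0,0,-0.513,10],
    [-0.678,-0.093,0.4,0,0,-0.513,10]
  ]
}}

```text
t: 4.9
tcp_pos: [0.6093, -0.1022, 0.1585]
eef_rot: [-0.027, 1.0, 0.001, -0.003]
wrist_force: [0.4, -0.4, -1.3]
gripper_width: 0.0288
grasp_force: 46.8
```

Run:
```python
from h import *
go((.613,-.1035,.042,3.1),(.613,-.1035,.038,3.1))
d=get_image("side");t=get_image("top")
a=cv2.resize(d["pixels"][60:260,170:360],None,fx=2.1,fy=2.1,interpolation=cv2.INTER_CUBIC)
b=cv2.resize(t["pixels"][110:210,240:380],None,fx=2.8,fy=2.8,interpolation=cv2.INTER_CUBIC)
c=np.zeros((420,800,3),np.uint8);c[:a.shape[0],:a.shape[1]]=a;c[:b.shape[0],400:400+b.shape[1]]=b[:, :400];cv2.imwrite("pics/c4.png",c)
```

```text
t 4.9 tcp [ 0.6093 -0.1022  0.1585] yaw 3.1 w 0.0288 gf 46.8 F [ 0.4 -0.4 -1.3] q [-0.17  0.24  0.21  1.55  0.   -0.22]
(0.613, -0.1035, 0.042, 3.1) -> [-0.015, -0.006, 0.388] [0.002, -0.008, 0.0]
(0.613, -0.1035, 0.038, 3.1) -> [-0.015, -0.006, 0.402] [0.002, -0.008, 0.0]
```

View pics/c4.png

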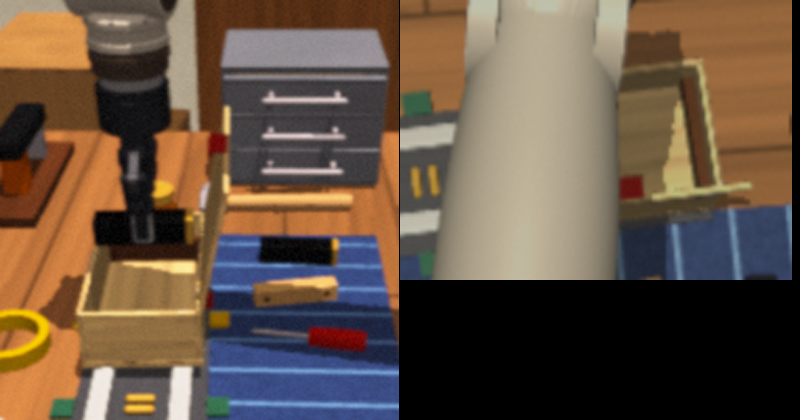

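The left panel (side) shows the leg held level over the box with its middle at (148,228), the fingers at (142,225), and the arm well clear of the lid at (220,150). The right panel (top) is mostly hidden by the arm. I lower the leg, shifting 5 mm away from the robot.

Emit:
{"method": "drive_tool", "body": {
  "commands": [
    [-0.017,0,0.1,0,0,0,10],
    [-0.017,0,0.2,0,0,0,10],
    [-0.017,0,0.3,0,0,0,10],
    [-0.017,0,0.38,0,0,0,10],
    [-0.017,0,0.38,0,0,0,10],
    [-0.017,0,0.38,0,0,0,10]
  ]
}}

```text
t: 5.6
tcp_pos: [0.6179, -0.1028, 0.052]
eef_rot: [-0.027, 1.0, -0.0, 0.001]
wrist_force: [0.4, -0.4, -0.2]
gripper_width: 0.0287
grasp_force: 74.4
```

Run:
```python
from h import *
go((.618,-.1035,.038,3.1))
```

```text
t 5.6 tcp [ 0.6179 -0.1028  0.052 ] yaw 3.1 w 0.0287 gf 74.4 F [ 0.4 -0.4 -0.2] q [-0.16  0.27  0.04  1.34  0.   -0.22]
(0.618, -0.1035, 0.038, 3.1) -> [0.0, -0.002, 0.047] [-0.0, 0.002, 0.0]
```

Emit:
{"method": "drive_tool", "body": {
  "commands": [
    [0,0,0.046,0,0,0,10],
    [0,0,0.046,0,0,0,10],
    [0,0,0.046,0,0,0,60],
    [0,0,0.046,0,0,0,60],
    [0,0,0.046,0,0,0,60],
    [0,0,0.046,0,0,0,60],
    [0,0,-0.1,0,0,0,60],
    [0,0,-0.25,0,0,0,60],
    [0,0,-0.4,0,0,0,60],
    [0,0,-0.6,0,0,0,60]
  ]
}}

```text
t: 6.6
tcp_pos: [0.617, -0.1029, 0.2211]
eef_rot: [-0.027, 1.0, 0.0, -0.0]
wrist_force: [0.4, -0.3, 0.3]
gripper_width: 0.0599
grasp_force: 0.0
```

Run:
```python
from h import *
go((.45,-.3166,.22,-3),(.4265,-.3166,.035,-3))
d=get_image("side")
for k,z in(("black",.015),("brass",.015)):
    for c in blobs(d,k,12):
        r=cv2.minAreaRect(c);P=plane(d,r[0],z)
        if .35<P[0]<.7 and abs(P[1])<.4: print(k,P[:2],r)
```

```text
t 6.6 tcp [ 0.617  -0.1029  0.2211] yaw 3.1 w 0.0599 gf 0.0 F [ 0.4 -0.3  0.3] q [-0.17  0.27  0.37  1.67  0.   -0.22]
(0.45, -0.3166, 0.22, -3) -> [0.594, -0.681, 0.004] [0.0, -0.001, 0.136]
(0.4265, -0.3166, 0.035, -3) -> [0.672, -0.677, 0.621] [0.0, -0.001, 0.136]
black [ 0.63681633 -0.17073206] ((236.0, 205.0), (2.0, 38.0), 90.0)
black [ 0.68410408 -0.30300002] ((226.47061157226562, 180.11766052246094), (8.731282234191895, 6.305926322937012), 14.03624439239502)
black [ 0.43276499 -0.31685803] ((310.5812683105469, 178.88775634765625), (33.20621871948242, 11.414637565612793), 2.2025980949401855)
brass [0.44104268 0.21118342] ((311.0439147949219, 319.795166015625), (55.7347412109375, 6.4255595207214355), 12.094757080078125)
brass [0.60968633 0.02240835] ((236.0, 252.0), (8.0, 14.0), 90.0)
brass [ 0.53202632 -0.14301383] ((274.0, 211.5), (5.0, 8.0), 90.0)
brass [ 0.57466636 -0.17497378] ((259.0, 204.5), (5.0, 4.0), 90.0)
brass [ 0.43623915 -0.20882174] ((310.0, 198.5), (7.0, 36.0), 90.0)
```

Emit:
{"method": "drive_tool", "body": {
  "commands": [
    [0,0,-0.2,0,0,0,70],
    [0,0,-0.2,0,0,0,70],
    [0.14,-0.15,-0.2,0,0,0.136,70],
    [0.25,-0.28,-0.2,0,0,0.136,70],
    [0.36,-0.41,-0.2,0,0,0.136,70],
    [0.47,-0.54,-0.2,0,0,0.136,70],
    [0.6,-0.677,-0.2,0,0,0.136,70],
    [0.683,-0.677,0,0,0,0.136,70],
    [0.683,-0.677,0.15,0,0,0.136,70],
    [0.683,-0.677,0.3,0,0,0.136,70]
  ]
}}

```text
t: 7.65
tcp_pos: [0.4233, -0.3178, 0.1392]
eef_rot: [0.027, 1.0, -0.001, 0.001]
wrist_force: [1.3, -0.6, -0.1]
gripper_width: 0.0701
grasp_force: 0.0
```

Run:
```python
from h import *
go((.423,-.3166,.05,-3),(.423,-.3166,.0055,-3))
d=get_image("side");t=get_image("top")
a=cv2.resize(d["pixels"][110:240,180:380],None,fx=3,fy=3,interpolation=cv2.INTER_CUBIC);cv2.imwrite("pics/s5.png",a)
```

```text
t 7.65 tcp [ 0.4233 -0.3178  0.1392] yaw -3.1 w 0.0701 gf 0.0 F [ 1.3 -0.6 -0.1] q [-0.64  0.02 -0.07  1.48 -0.   -0.59]
(0.423, -0.3166, 0.05, -3) -> [0.002, 0.004, 0.297] [-0.002, 0.002, -0.003]
(0.423, -0.3166, 0.0055, -3) -> [0.002, 0.004, 0.446] [-0.002, 0.002, -0.003]
```

View pics/s5.png

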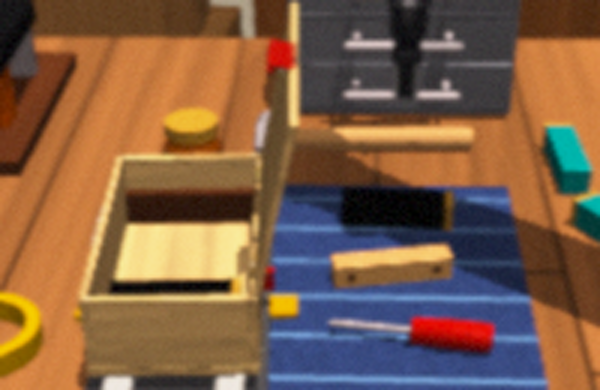

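The leg lies on the box floor behind the front wall, at crop (175,288). The other leg is still at (395,208), and the gripper hangs over it at (405,45).

Emit:
{"method": "drive_tool", "body": {
  "commands": [
    [0,0.004,0.15,0,0,0,70],
    [0,0.004,0.3,0,0,0,70],
    [0,0.004,0.4,0,0,0,70],
    [0,0.004,0.44,0,0,0,70],
    [0,0.004,0.44,0,0,0,70],
    [0,0.004,0.44,0,0,0,70]
  ]
}}

```text
t: 8.35
tcp_pos: [0.426, -0.3164, 0.0108]
eef_rot: [0.026, 1.0, -0.001, 0.001]
wrist_force: [0.4, 0.6, 0.7]
gripper_width: 0.0701
grasp_force: 0.0
```

Emit:
{"method": "drive_tool", "body": {
  "commands": [
    [0,0,0,0,0,0,10],
    [0,0,0,0,0,0,10],
    [0,0,0,0,0,0,10],
    [0,0,0,0,0,0,10],
    [0,0,0,0,0,0,10],
    [0,0,0,0,0,0,10],
    [0,0,-0.1,0,0,0,10],
    [0,0,-0.1,0,0,0,10]
  ]
}}

```text
t: 9.15
tcp_pos: [0.426, -0.3166, 0.0418]
eef_rot: [0.026, 1.0, -0.001, 0.002]
wrist_force: [-0.5, -0.2, -0.5]
gripper_width: 0.0286
grasp_force: 69.5
```

Emit:
{"method": "drive_tool", "body": {
  "commands": [
    [0,0,-0.16,0,0,0,10],
    [0,0,-0.32,0,0,0,10],
    [0,0,-0.48,0,0,0,10],
    [0,0,-0.64,0,0,0,10],
    [0,0,-0.83,0,0,0,10],
    [0,0,-0.83,0,0,0,10],
    [0,0,-0.83,0,0,0,10]
  ]
}}

```text
t: 9.85
tcp_pos: [0.4251, -0.3159, 0.2887]
eef_rot: [0.026, 1.0, -0.001, 0.001]
wrist_force: [0.4, -0.4, -1.5]
gripper_width: 0.0285
grasp_force: 69.5
```

Run:
```python
from h import *
go((.620,-.2035,.288,3.1))
```

```text
t 9.85 tcp [ 0.4251 -0.3159  0.2887] yaw -3.0 w 0.0285 gf 69.5 F [ 0.4 -0.4 -1.5] q [-0.64  0.06  0.27  1.77 -0.   -0.59]
(0.62, -0.2035, 0.288, 3.1) -> [-0.629, 0.408, 0.003] [-0.002, 0.003, -0.136]
```

Emit:
{"method": "drive_tool", "body": {
  "commands": [
    [-0.14,0.09,0,0,0,-0.05,10],
    [-0.28,0.18,0,0,0,-0.1,10],
    [-0.42,0.27,0,0,0,-0.136,10],
    [-0.56,0.36,0,0,0,-0.136,10],
    [-0.629,0.408,0,0,0,-0.136,10],
    [-0.629,0.408,0,0,0,-0.136,10],
    [-0.629,0.408,0.15,0,0,-0.136,10],
    [-0.629,0.408,0.3,0,0,-0.136,10],
    [-0.629,0.408,0.4,0,0,-0.136,10],
    [-0.629,0.408,0.4,0,0,-0.136,10]
  ]
}}

```text
t: 10.85
tcp_pos: [0.6161, -0.2027, 0.1605]
eef_rot: [-0.027, 1.0, 0.002, -0.005]
wrist_force: [-0.3, 0.6, -1.0]
gripper_width: 0.0288
grasp_force: 69.5
```

Run:
```python
from h import *
go((.620,-.2035,.06,3.1),(.620,-.2035,.043,3.1))
d=get_image("side");cv2.imwrite("pics/s6.png",cv2.resize(d["pixels"][110:260,190:340],None,fx=4,fy=4,interpolation=cv2.INTER_CUBIC))
```

```text
t 10.85 tcp [ 0.6161 -0.2027  0.1605] yaw 3.1 w 0.0288 gf 69.5 F [-0.3  0.6 -1. ] q [-0.32  0.32  0.32  1.57 -0.   -0.37]
(0.62, -0.2035, 0.06, 3.1) -> [-0.016, -0.004, 0.335] [0.005, -0.012, -0.001]
(0.62, -0.2035, 0.043, 3.1) -> [-0.016, -0.005, 0.391] [0.005, -0.012, -0.001]
```

View pics/s6.png

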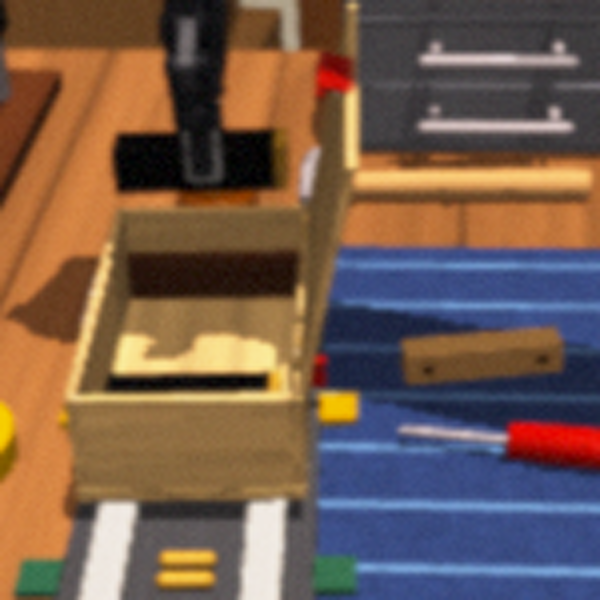

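The side crop shows the second leg held centred at (200,162) over the box, and the first lies on the floor at (190,382). I lower and release.

Emit:
{"method": "drive_tool", "body": {
  "commands": [
    [0,0,0.12,0,0,0,10],
    [0,0,0.24,0,0,0,10],
    [0,0,0.34,0,0,0,10],
    [0,0,0.4,0,0,0,10],
    [0,0,0.412,0,0,0,10],
    [0,0,0.412,0,0,0,10],
    [0,0,0.412,0,0,0,10]
  ]
}}

```text
t: 11.6
tcp_pos: [0.6205, -0.2037, 0.046]
eef_rot: [-0.027, 1.0, -0.001, 0.001]
wrist_force: [-0.5, 0.8, -0.2]
gripper_width: 0.0289
grasp_force: 69.5
```

Emit:
{"method": "drive_tool", "body": {
  "commands": [
    [0,0,0,0,0,0,60],
    [0,0,0,0,0,0,60],
    [0,0,0,0,0,0,60],
    [0,0,0,0,0,0,60],
    [0,0,-0.15,0,0,0,60],
    [0,0,-0.3,0,0,0,60],
    [0,0,-0.45,0,0,0,60],
    [0,0,-0.6,0,0,0,60],
    [0,0,-0.6,0,0,0,60]
  ]
}}

```text
t: 12.5
tcp_pos: [0.621, -0.2037, 0.2312]
eef_rot: [-0.027, 1.0, -0.002, 0.005]
wrist_force: [1.6, -0.2, 0.2]
gripper_width: 0.0604
grasp_force: 0.0
```

Run:
```python
from h import *
D={n:get_image(n) for n in("top","side")}
go((.62,.05,.225,0.5),(.5124,.3537,.225,0.5))
d=D["side"]
for n,d in D.items():
  for k,z in(("blue",.025),("white",.005)):
    for c in blobs(d,k,14):
        r=cv2.minAreaRect(c);P=plane(d,r[0],z)
        if .4<P[0]<.6 and .25<P[1]<.45 and cv2.contourArea(c)<7000:
            m=cv2.moments(c);q=(m["m10"]/m["m00"],m["m01"]/m["m00"]);print(n,k,np.round(plane(d,q,z),4),np.round(r[0],1),np.round(r[1]),r[2])
a=cv2.resize(D["side"]["pixels"][330:420,200:330],None,fx=5,fy=5,interpolation=cv2.INTER_CUBIC)
b=cv2.resize(D["side"]["pixels"][160:240,200:292],None,fx=5,fy=5,interpolation=cv2.INTER_CUBIC)[:150]
c=np.zeros((600,650,3),np.uint8);c[:450]=a;c[450:600,:460]=b;cv2.imwrite("pics/s7.png",c)
cv2.imwrite("pics/t7.png",D["top"]["pixels"])
```

```text
t 12.6 tcp [ 0.6199 -0.2033  0.2248] yaw 3.1 w 0.0601 gf 0.0 F [ 0.5  0.4 -0.3] q [-0.32  0.34  0.46  1.69 -0.   -0.37]
(0.62, 0.05, 0.225, 0.5) -> [-0.046, 0.843, -0.001] [-0.001, 0.003, 0.058]
(0.5124, 0.3537, 0.225, 0.5) -> [0.257, 1.874, -0.003] [-0.001, 0.003, 0.058]
top blue [0.5031 0.3519 0.025 ] [132. 217.] [14.  2.] 90.0
top white [0.5118 0.3547 0.005 ] [132.6 215.9] [39. 77.] 85.68397521972656
side blue [0.5145 0.3599 0.025 ] [265.5 390. ] [10. 35.] 90.0
side white [0.5147 0.3289 0.005 ] [264.5 377.5] [83. 77.] 90.0
```

View pics/s7.png

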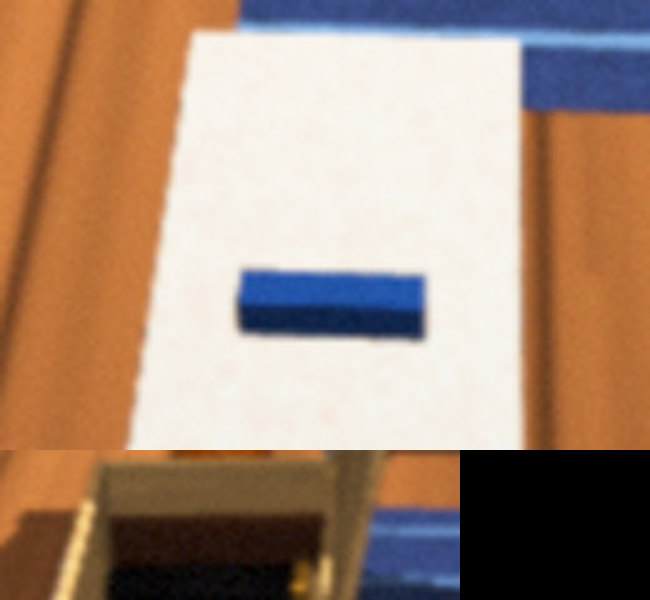

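The crop shows the separator's rib, with its top face from about (241,283) to (425,290), and the board's far corners at (190,32) and (521,40). Both legs are down in the box.

Run:
```python
from h import *
d=get_image("side");t=get_image("top")
f=lambda p:np.array(p)/5+[200,330]-.4
q={"ribBL":((243,270),.025),"ribBR":((425,276),.025),"ribFL":((239,297),.025),"ribFR":((425,303),.025),"bL":((190,32),.005),"bR":((521,40),.005),"eL":((130,450),.005),"eR":((522,450),.005)}
for k,(p,z) in q.items(): print(k,np.round(plane(d,f(p),z),4))
c=max((c for c in blobs(t,"white",2000)),key=cv2.contourArea)
r=cv2.minAreaRect(c);print(r,np.round([plane(t,p,.005)[:2] for p in cv2.boxPoints(r)],4))
# side edge fits of white board: left/right borders in rows
p=d["pixels"];h=cv2.cvtColor(p,cv2.COLOR_BGR2HSV);m=(h[...,1]<60)&(h[...,2]>150)
L=[];Rr=[]
for v in range(342,418):
    u=np.where(m[v,200:330])[0]+200
    if len(u)>40: L.append(plane(d,(u[0]-.5,v),.005)[:2]);Rr.append(plane(d,(u[-1]+.5,v),.005)[:2])
for E in(L,Rr):
    E=np.array(E);c=np.polyfit(E[:,1],E[:,0],1);print("edge x=",np.round(np.polyval(c,.354),4),"slope deg",round(np.degrees(-np.arctan(c[0])),2),E[:,1].min(),E[:,1].max())
# top view long edges
p=t["pixels"];h=cv2.cvtColor(p,cv2.COLOR_BGR2HSV);m=(h[...,1]<60)&(h[...,2]>150)
L=[];Rr=[]
for u in range(100,168):
    v=np.where(m[185:250,u])[0]+185
    if len(v)>25: L.append(plane(t,(u,v[0]-.5),.005)[:2]);Rr.append(plane(t,(u,v[-1]+.5),.005)[:2])
for E in(L,Rr):
    E=np.array(E);c=np.polyfit(E[:,1],E[:,0],1);print("top edge x=",np.round(np.polyval(c,.354),4),"slope deg",round(np.degrees(-np.arctan(c[0])),2))
go((.56,.1,.225,.5))
```

```text
ribBL [0.5434 0.3502 0.025 ]
ribBR [0.4856 0.3499 0.025 ]
ribFL [0.5436 0.3593 0.025 ]
ribFR [0.4853 0.3589 0.025 ]
bL [0.5762 0.2453 0.005 ]
bR [0.4545 0.2441 0.005 ]
eL [0.5736 0.3977 0.005 ]
eR [0.4547 0.3927 0.005 ]
((132.6791229248047, 215.87327575683594), (39.3597526550293, 77.42132568359375), 85.68397521972656) [[0.5692 0.4691]
 [0.57   0.246 ]
 [0.4548 0.2414]
 [0.4543 0.4612]]
edge x= 0.5746 slope deg 0.36 0.25829785646961007 0.3938237591144153
edge x= 0.4554 slope deg -0.63 0.25357901749222783 0.3888398218954896
top edge x= 0.5728 slope deg 0.49
top edge x= 0.4534 slope deg 0.26
t 12.7 tcp [ 0.6191 -0.2031  0.2222] yaw 3.1 w 0.0602 gf 0.0 F [-0.7  0.6  0.2] q [-0.32  0.34  0.46  1.69  0.   -0.37]
(0.56, 0.1, 0.225, 0.5) -> [0.142, 1.019, -0.009] [0.001, -0.002, 0.058]
```

Emit:
{"method": "drive_tool", "body": {
  "commands": [
    [0,0.05,-0.15,0,0,0,40],
    [0,0.2,-0.15,0,0,0.062,40],
    [0,0.35,-0.15,0,0,0.062,40],
    [0,0.5,-0.15,0,0,0.062,40],
    [0,0.65,-0.15,0,0,0.062,40],
    [0.05,0.8,-0.15,0,0,0.062,40],
    [0.1,0.95,-0.1,0,0,0.062,40],
    [0.15,1.0,0,0,0,0.062,40],
    [0.15,1.0,0,0,0,0.062,40]
  ]
}}

```text
t: 13.6
tcp_pos: [0.554, 0.0957, 0.2172]
eef_rot: [-0.004, 1.0, -0.001, -0.005]
wrist_force: [0.6, -1.5, 0.8]
gripper_width: 0.04
grasp_force: 0.0
```

Run:
```python
from h import *
go((.514,.355,.1,.3),(.514,.355,.05,.3))
```

```text
t 13.6 tcp [0.554  0.0957 0.2172] yaw 0.5 w 0.04 gf 0.0 F [ 0.6 -1.5  0.8] q [0.17 0.12 0.19 1.65 0.   0.16]
(0.514, 0.355, 0.1, 0.3) -> [0.122, 0.866, 0.391] [-0.002, -0.013, 0.005]
(0.514, 0.355, 0.05, 0.3) -> [0.12, 0.866, 0.557] [-0.002, -0.013, 0.005]
```

Emit:
{"method": "drive_tool", "body": {
  "commands": [
    [0.02,0.15,0,0,0,0,40],
    [0.04,0.3,0,0,0,0,40],
    [0.06,0.45,0,0,0,0,40],
    [0.09,0.6,0.1,0,0,0,40],
    [0.12,0.75,0.25,0,0,0,40],
    [0.122,0.866,0.39,0,0,0,40],
    [0.122,0.866,0.5,0,0,0,40],
    [0.122,0.866,0.5,0,0,0,40],
    [0.122,0.866,0.5,0,0,0,40],
    [0.122,0.866,0.5,0,0,0,40]
  ]
}}

```text
t: 14.6
tcp_pos: [0.5216, 0.3531, 0.0761]
eef_rot: [-0.002, 1.0, 0.001, 0.001]
wrist_force: [0.5, -0.7, -0.2]
gripper_width: 0.0402
grasp_force: 0.0
```

Run:
```python
from h import *
go((.514,.355,.008,.3))
```

```text
t 14.6 tcp [0.5216 0.3531 0.0761] yaw 0.2 w 0.0402 gf 0.0 F [ 0.5 -0.7 -0.2] q [ 0.6   0.27  0.09  1.38 -0.    0.59]
(0.514, 0.355, 0.008, 0.3) -> [0.026, 0.006, 0.227] [0.002, 0.003, -0.001]
```

Emit:
{"method": "drive_tool", "body": {
  "commands": [
    [0.026,0.006,0.08,0,0,0,40],
    [0.026,0.006,0.16,0,0,0,40],
    [0.026,0.006,0.18,0,0,0,40],
    [0.026,0.006,0.18,0,0,0,40],
    [0.026,0.006,0.18,0,0,0,40]
  ]
}}

```text
t: 15.1
tcp_pos: [0.5136, 0.3555, 0.0219]
eef_rot: [-0.002, 1.0, 0.001, 0.001]
wrist_force: [0.5, -0.1, -0.2]
gripper_width: 0.0398
grasp_force: 0.0
```

Run:
```python
from h import *
go((.514,.355,.008,.3))
d=get_image("side");cv2.imwrite("pics/s8.png",cv2.resize(d["pixels"][300:420,190:350],None,fx=4.5,fy=4.5,interpolation=cv2.INTER_CUBIC))
```

```text
t 15.1 tcp [0.5136 0.3555 0.0219] yaw 0.3 w 0.0398 gf 0.0 F [ 0.5 -0.1 -0.2] q [ 0.61  0.28 -0.01  1.28 -0.    0.6 ]
(0.514, 0.355, 0.008, 0.3) -> [-0.001, -0.002, 0.046] [0.002, 0.003, -0.001]
```

View pics/s8.png

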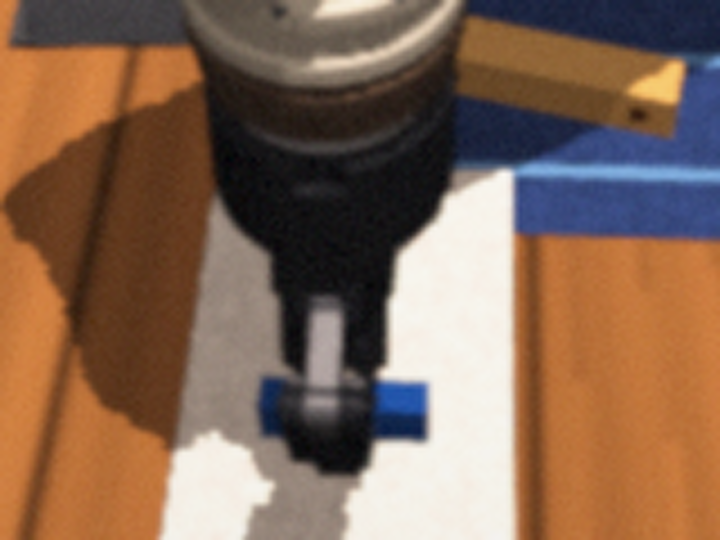

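The finger stands astride the rib at crop x≈330 and the rib's middle is at x≈344, so it is about 3 mm too far out. I correct, descend and grip.

Emit:
{"method": "drive_tool", "body": {
  "commands": [
    [0.01,0,0.045,0,0,0,40],
    [0.01,0,0.045,0,0,0,40],
    [0.01,0,0.045,0,0,0,40],
    [0.01,0,0.045,0,0,0,5],
    [0.01,0,0.045,0,0,0,5],
    [0.01,0,0.045,0,0,0,5],
    [0.01,0,0.045,0,0,0,5],
    [0.01,0,0.045,0,0,0,5],
    [0.01,0,0.045,0,0,0,5]
  ],
  "squeeze": 90
}}

```text
t: 16.05
tcp_pos: [0.5095, 0.3555, 0.0066]
eef_rot: [-0.003, 1.0, 0.0, 0.0]
wrist_force: [-1.3, -0.7, 5.7]
gripper_width: 0.0099
grasp_force: 90.2
```

Emit:
{"method": "drive_tool", "body": {
  "commands": [
    [0,0,-0.05,0,0,0,5],
    [0,0,-0.15,0,0,0,5],
    [0,0,-0.3,0,0,0,5],
    [0,0,-0.45,0,0,0,5],
    [0,0,-0.6,0,0,0,5],
    [0,0,-0.75,0,0,0,5],
    [0,0,-0.85,0,0,0,5],
    [0,0,-0.9,0,0,0,5],
    [0,0,-0.9,0,0,0,5],
    [0,0,-0.9,0,0,0,5]
  ]
}}

```text
t: 17.05
tcp_pos: [0.5094, 0.3552, 0.2755]
eef_rot: [-0.003, 1.0, -0.0, -0.0]
wrist_force: [0.3, -1.2, -2.9]
gripper_width: 0.0101
grasp_force: 89.4
```

Run:
```python
from h import *
go((.58,.1,.28,3.1),(.6125,-.152,.28,3.1))
```

```text
t 17.05 tcp [0.5094 0.3552 0.2755] yaw 0.3 w 0.0101 gf 89.4 F [ 0.3 -1.2 -2.9] q [ 0.61  0.29  0.5   1.78 -0.    0.6 ]
(0.58, 0.1, 0.28, 3.1) -> [-0.231, -0.852, -0.015] [-0.0, -0.0, -0.062]
(0.6125, -0.152, 0.28, 3.1) -> [-0.334, -1.693, -0.014] [-0.0, -0.0, -0.062]
```

Emit:
{"method": "drive_tool", "body": {
  "commands": [
    [-0.02,-0.08,-0.03,0,0,0,5],
    [-0.05,-0.2,-0.05,0,0,-0.02,5],
    [-0.09,-0.33,-0.05,0,0,-0.04,5],
    [-0.13,-0.46,-0.05,0,0,-0.062,5],
    [-0.17,-0.59,-0.05,0,0,-0.062,5],
    [-0.2,-0.72,-0.05,0,0,-0.062,5],
    [-0.22,-0.81,-0.05,0,0,-0.062,5],
    [-0.231,-0.85,-0.05,0,0,-0.062,5],
    [-0.231,-0.85,-0.05,0,0,-0.062,5],
    [-0.231,-0.85,-0.05,0,0,-0.062,5]
  ]
}}

```text
t: 18.05
tcp_pos: [0.5798, 0.1013, 0.2902]
eef_rot: [-0.027, 1.0, 0.0, -0.001]
wrist_force: [0.0, -0.3, -1.7]
gripper_width: 0.0096
grasp_force: 89.3
```

Run:
```python
from h import *
go((.6112,-.1525,.28,3.1))
```

```text
t 18.05 tcp [0.5798 0.1013 0.2902] yaw 3.1 w 0.0096 gf 89.3 F [ 0.  -0.3 -1.7] q [0.17 0.22 0.44 1.79 0.   0.12]
(0.6112, -0.1525, 0.28, 3.1) -> [-0.059, -0.85, 0.034] [0.0, -0.002, 0.0]
```

Emit:
{"method": "drive_tool", "body": {
  "commands": [
    [0,-0.08,0,0,0,0,5],
    [-0.02,-0.2,0,0,0,0,5],
    [-0.03,-0.34,0,0,0,0,5],
    [-0.04,-0.48,0,0,0,0,5],
    [-0.05,-0.62,0,0,0,0,5],
    [-0.059,-0.74,0,0,0,0,5],
    [-0.059,-0.82,0,0,0,0,5],
    [-0.059,-0.848,0,0,0,0,5],
    [-0.059,-0.848,0,0,0,0,5],
    [-0.059,-0.848,0,0,0,0,5]
  ]
}}

```text
t: 19.05
tcp_pos: [0.6117, -0.1508, 0.291]
eef_rot: [-0.028, 1.0, 0.0, -0.0]
wrist_force: [0.3, -0.1, -1.3]
gripper_width: 0.0099
grasp_force: 89.3
```

Emit:
{"method": "drive_tool", "body": {
  "commands": [
    [0,0,0.1,0,0,0,5],
    [0,0,0.2,0,0,0,5],
    [0,0,0.3,0,0,0,5],
    [0,0,0.4,0,0,0,5],
    [0,0,0.48,0,0,0,5],
    [0,0,0.52,0,0,0,5],
    [0,0,0.52,0,0,0,5],
    [0,0,0.52,0,0,0,5]
  ]
}}

```text
t: 19.85
tcp_pos: [0.612, -0.1518, 0.1364]
eef_rot: [-0.028, 1.0, -0.0, 0.001]
wrist_force: [0.7, 0.3, -1.4]
gripper_width: 0.0101
grasp_force: 89.3
```

Run:
```python
from h import *
go((.6112,-.1525,.11,3.1))
d=get_image("side");t=get_image("top")
a=cv2.resize(d["pixels"][110:250,190:310],None,fx=4.2,fy=4.2,interpolation=cv2.INTER_CUBIC)
b=cv2.resize(t["pixels"][125:210,255:365],None,fx=2.6,fy=2.6,interpolation=cv2.INTER_CUBIC)
c=np.zeros((590,800,3),np.uint8);c[:a.shape[0],:a.shape[1]]=a;c[:b.shape[0],510:510+b.shape[1]]=b;cv2.imwrite("pics/c9.png",c)
```

```text
t 19.85 tcp [ 0.612  -0.1518  0.1364] yaw 3.2 w 0.0101 gf 89.3 F [ 0.7  0.3 -1.4] q [-0.24  0.26  0.2   1.5   0.   -0.3 ]
(0.6112, -0.1525, 0.11, 3.1) -> [0.003, -0.002, 0.088] [-0.0, 0.002, 0.001]
```

View pics/c9.png

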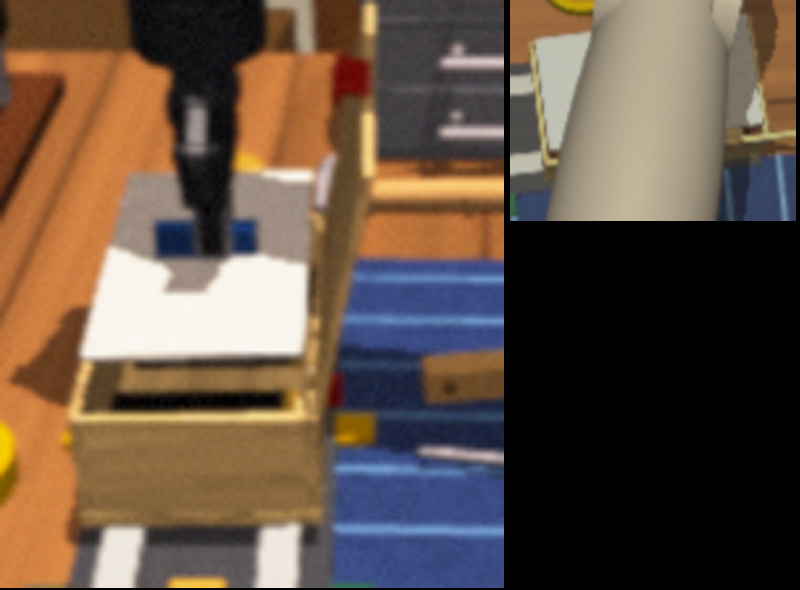

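The left panel shows the board level over the box, its corners at about (82,357), (304,355), (128,174) and (312,176) and the rim's front corners at (72,418) and (322,415). I check these positions against the box.

Run:
```python
from h import *
d=get_image("side")
f=lambda p:np.array(p)/4.2+[190,110]-.4
c,s=np.cos(np.radians(3.1)),np.sin(np.radians(3.1));B=np.array([[c,s],[-s,c]])
bx=lambda P:np.round(B@(P[:2]-[.617,-.151])*1000,1)
for p in[(82,355),(304,353),(128,174),(312,176)]: print("board",bx(plane(d,f(p),.1345)))
for p in[(72,417),(322,414)]: print("rim",bx(plane(d,f(p),.096)))
```

```text
board [ 59.1 112.2]
board [-60.3 113.3]
board [  60.5 -107.2]
board [ -58.9 -100.5]
rim [ 68.6 114.7]
rim [-68.8 115.2]
```

Run:
```python
from h import *
t=get_image("top");p=t["pixels"];h=cv2.cvtColor(p,cv2.COLOR_BGR2HSV)
for v in(145,152,158,164,170):
    print(v,"L",[f"{u}:{h[v,u,1]},{h[v,u,2]}" for u in range(260,278)])
for v in(140,147,154,160,168):
    print(v,"R",[f"{u}:{h[v,u,1]},{h[v,u,2]}" for u in range(342,362)])
```

```text
145 L ['260:154,156', '261:151,155', '262:135,149', '263:108,180', '264:94,171', '265:34,174', '266:15,189', '267:15,193', '268:17,194', '269:18,194', '270:17,192', '271:17,193', '272:18,193', '273:16,193', '274:20,194', '275:18,193', '276:17,193', '277:17,193']
152 L ['260:15,83', '261:18,84', '262:28,91', '263:88,133', '264:103,176', '265:87,147', '266:17,178', '267:17,192', '268:20,193', '269:24,193', '270:25,192', '271:23,192', '272:17,194', '273:15,193', '274:19,192', '275:20,193', '276:16,194', '277:15,193']
158 L ['260:28,191', '261:27,191', '262:27,191', '263:32,189', '264:73,181', '265:100,181', '266:73,129', '267:12,174', '268:11,191', '269:12,192', '270:16,193', '271:16,193', '272:16,194', '273:15,192', '274:17,193', '275:17,193', '276:15,193', '277:16,194']
164 L ['260:13,78', '261:13,78', '262:16,79', '263:16,79', '264:55,93', '265:93,175', '266:95,185', '267:69,133', '268:17,175', '269:13,191', '270:12,193', '271:12,193', '272:17,194', '273:22,194', '274:21,193', '275:17,193', '276:17,193', '277:17,190']
170 L ['260:16,78', '261:13,78', '262:13,78', '263:13,79', '264:22
[... 968 characters left out ...]
', '355:155,161', '356:154,162', '357:154,161', '358:155,160', '359:155,161', '360:155,160', '361:154,161']
160 R ['342:42,122', '343:42,122', '344:42,122', '345:42,121', '346:41,119', '347:41,119', '348:38,128', '349:22,174', '350:37,173', '351:87,181', '352:119,141', '353:149,140', '354:154,144', '355:154,144', '356:153,145', '357:154,144', '358:152,144', '359:152,144', '360:153,145', '361:154,144']
168 R ['342:42,122', '343:40,122', '344:41,123', '345:38,128', '346:22,162', '347:18,187', '348:19,192', '349:18,194', '350:20,192', '351:24,188', '352:80,188', '353:115,151', '354:145,134', '355:149,132', '356:152,131', '357:152,131', '358:156,131', '359:154,131', '360:153,130', '361:152,131']
```

Run:
```python
from h import *
t=get_image("top")
for v,a,b,c,e in((164,264.4,267.6,351.1,352.8),(158,263.8,266.6,350.2,351.9)):
    y=[plane(t,(u-.0,v),z)[1] for u,z in((a,.096),(b,.1345),(c,.1345),(e,.096))]
    print(np.round(y,4),"rim len",y[0]-y[3],"board len",y[1]-y[2],"mid rim",(y[0]+y[3])/2,"mid board",(y[1]+y[2])/2,"gaps L,R",y[0]-y[1]-.006,y[2]-y[3]-.006)
```

```text
[-0.0336 -0.0424 -0.2649 -0.2757] rim len 0.24213531150190337 board len 0.22250363104718257 mid rim -0.1546380906524168 mid board -0.1536137020555163 gaps L,R 0.002791451630459926 0.004840228824260889
[-0.0331 -0.0408 -0.2641 -0.275 ] rim len 0.24187779448011487 board len 0.2232915413739802 mid rim -0.1540318537166224 mid board -0.15249411283547648 gaps L,R 0.0017553856719214247 0.004830867434213243
```

Measured against the rim, the board sits about 1.2 mm too far in y and is centred in x. I nudge it and lower gently.

Emit:
{"method": "drive_tool", "body": {
  "commands": [
    [0,-0.004,0.03,0,0,0,5],
    [0,-0.004,0.06,0,0,0,5],
    [0,-0.004,0.09,0,0,0,5],
    [0,-0.004,0.105,0,0,0,5],
    [0,-0.004,0.115,0,0,0,5],
    [0,-0.004,0.125,0,0,0,5],
    [0,-0.004,0.13,0,0,0,5],
    [0,-0.004,0.13,0,0,0,5]
  ]
}}

```text
t: 20.9
tcp_pos: [0.6116, -0.1536, 0.096]
eef_rot: [-0.027, 1.0, -0.0, 0.0]
wrist_force: [0.2, 0.4, -1.6]
gripper_width: 0.01
grasp_force: 89.3
```

Emit:
{"method": "drive_tool", "body": {
  "commands": [
    [0,0,0.02,0,0,0,5],
    [0,0,0.04,0,0,0,5],
    [0,0,0.055,0,0,0,5],
    [0,0,0.07,0,0,0,5],
    [0,0,0.08,0,0,0,5],
    [0,0,0.08,0,0,0,5],
    [0,0,0.08,0,0,0,5]
  ]
}}

```text
t: 21.6
tcp_pos: [0.6116, -0.1536, 0.0721]
eef_rot: [-0.027, 1.0, 0.0, 0.0]
wrist_force: [0.5, 0.1, -1.6]
gripper_width: 0.01
grasp_force: 89.3
```

Emit:
{"method": "drive_tool", "body": {
  "commands": [
    [0,0,0.005,0,0,0,5],
    [0,0,0.009,0,0,0,5],
    [0,0,0.009,0,0,0,5],
    [0,0,0.009,0,0,0,5]
  ]
}}

```text
t: 22.0
tcp_pos: [0.6118, -0.1536, 0.0696]
eef_rot: [-0.027, 1.0, -0.0, 0.0]
wrist_force: [0.0, 0.3, 0.9]
gripper_width: 0.0099
grasp_force: 89.6
```

Emit:
{"method": "drive_tool", "body": {
  "commands": [
    [0,0,0,0,0,0,40],
    [0,0,0,0,0,0,40],
    [0,0,0,0,0,0,40],
    [0,0,0,0,0,0,40],
    [0,0,-0.1,0,0,0,40],
    [0,0,-0.25,0,0,0,40],
    [0,0,-0.4,0,0,0,40],
    [0,0,-0.55,0,0,0,40],
    [0,0,-0.7,0,0,0,40],
    [0,0,-0.7,0,0,0,40]
  ]
}}

```text
t: 23.0
tcp_pos: [0.6128, -0.1539, 0.2868]
eef_rot: [-0.027, 1.0, -0.001, 0.005]
wrist_force: [0.3, -0.4, -0.6]
gripper_width: 0.0403
grasp_force: 0.0
```

```bash
cat > chk.py <<'E'
from h import *
def board(D):
    # rib and board white blobs in box region, side and top; rails
    for n,d in D.items():
        for k,z in(("white",.068),("beech",.012),("blue",.083)):
            for c in blobs(d,k,25):
                r=cv2.minAreaRect(c);P=plane(d,r[0],z)
                ok=(k=="beech" and .35<P[0]<.5 and abs(P[1])<.35 and min(r[1])<25) or (k!="beech" and .53<P[0]<.7 and -.28<P[1]<-.02)
                if ok:
                    L=np.array([plane(d,q,z)[:2] for q in cv2.boxPoints(r)]);print(n,k,np.round(P[:2],4),np.round(sorted([np.linalg.norm(L[1]-L[0]),np.linalg.norm(L[2]-L[1])]),3),"ang",round(r[2],1),cv2.contourArea(c))
E
python3 - <<'E'
from chk import *
D={n:get_image(n) for n in("top","side")};board(D)
cv2.imwrite("pics/s10.png",D["side"]["pixels"]);cv2.imwrite("pics/t10.png",D["top"]["pixels"])
go((.45,-.2154,.28,10.9))
E
```

```text
top white [ 0.6291 -0.0487] [0.03  0.087] ang 12.5 137.0
top white [ 0.5622 -0.1451] [0.033 0.513] ang 10.3 1351.0
top beech [0.3764 0.3318] [0.007 0.107] ang 84.6 52.0
top beech [0.4389 0.2009] [0.023 0.109] ang 10.9 259.5
side white [ 0.6183 -0.1217] [0.085 0.127] ang 88.4 632.5
side beech [0.4385 0.1907] [0.027 0.114] ang 11.8 544.5
side blue [ 0.6153 -0.1457] [0.025 0.052] ang 90.0 96.5
t 23.1 tcp [ 0.6121 -0.1538  0.2805] yaw 3.1 w 0.0403 gf 0.0 F [-1.1  0.1 -0.8] q [-0.25  0.32  0.55  1.79 -0.   -0.3 ]
(0.45, -0.2154, 0.28, 10.9) -> [0.551, -0.176, 0.001] [-0.001, 0.003, -0.173]
```

Emit:
{"method": "drive_tool", "body": {
  "commands": [
    [0.06,0.14,0,0,0,0,70],
    [0.12,0.28,0,0,0,0.05,70],
    [0.18,0.42,0,0,0,0.1,70],
    [0.24,0.56,0,0,0,0.15,70],
    [0.3,0.7,0,0,0,0.2,70],
    [0.36,0.84,0,0,0,0.27,70],
    [0.43,1.0,0.1,0,0,0.27,70],
    [0.43,1.0,0.2,0,0,0.27,70],
    [0.43,1.0,0.3,0,0,0.27,70],
    [0.43,1.0,0.3,0,0,0.27,70]
  ]
}}

```text
t: 24.1
tcp_pos: [0.4638, 0.1388, 0.184]
eef_rot: [0.078, 0.997, -0.002, -0.004]
wrist_force: [-0.4, -0.3, 0.1]
gripper_width: 0.0703
grasp_force: 0.0
```

Run:
```python
from chk import *
go((.4367,.200,.05,-12.6))
D={n:get_image(n) for n in("top","side")};board(D)
d=D["side"];h=cv2.cvtColor(d["pixels"],cv2.COLOR_BGR2HSV);w=h[180:215,280:345]
```

```text
t 24.1 tcp [0.4638 0.1388 0.184 ] yaw -9.0 w 0.0703 gf 0.0 F [-0.4 -0.3  0.1] q [ 0.29 -0.07 -0.08  1.58 -0.    0.45]
(0.4367, 0.2, 0.05, -12.6) -> [0.118, 0.189, 0.447] [-0.005, -0.009, 0.081]
top white [ 0.617  -0.1539] [0.11 0.22] ang 82.9 2472.5
top beech [ 0.4349 -0.2157] [0.023 0.11 ] ang 74.1 266.0
side white [ 0.6211 -0.1626] [0.136 0.18 ] ang 90.0 1497.0
side beech [0.4383 0.1908] [0.027 0.114] ang 11.7 547.5
side beech [ 0.4104 -0.233 ] [0.03  0.059] ang 84.8 92.0
side blue [ 0.6166 -0.1457] [0.025 0.049] ang 90.0 89.0
```

Emit:
{"method": "drive_tool", "body": {
  "commands": [
    [0.06,0.09,0.1,0,0,0.081,70],
    [0.118,0.189,0.2,0,0,0.081,70],
    [0.118,0.189,0.33,0,0,0.081,70],
    [0.118,0.189,0.43,0,0,0.081,70],
    [0.118,0.189,0.43,0,0,0.081,70],
    [0.118,0.189,0.43,0,0,0.081,70],
    [0.118,0.189,0.43,0,0,0.081,70]
  ]
}}

```text
t: 24.9
tcp_pos: [0.442, 0.2008, 0.063]
eef_rot: [0.111, 0.994, 0.001, 0.001]
wrist_force: [-0.1, 0.2, 1.0]
gripper_width: 0.0702
grasp_force: 0.0
```

Run:
```python
from h import *
go((.4367,.200,.005,-12.6))
d=get_image("side");h=cv2.cvtColor(d["pixels"],cv2.COLOR_BGR2HSV)
m=(h[...,0]>12)&(h[...,0]<28)&(h[...,1]>60)&(h[...,2]>90)
print([ (int(v),[int(x) for x in np.where(m[v,275:350])[0][[0,-1]]+275]) for v in range(300,326,5)])
print("finger px",[np.round(proj(d,(.4367,.2+s,.03)),1) for s in(-.04,.04)])
dk=h[...,2]<60;print([(v,[int(x) for x in np.where(dk[v,270:360])[0][[0,-1]]+270]) for v in range(285,326,5) if dk[v,270:360].any()])
```

```text
t 24.9 tcp [0.442  0.2008 0.063 ] yaw -12.7 w 0.0702 gf 0.0 F [-0.1  0.2  1. ] q [ 0.43 -0.07 -0.31  1.33  0.    0.65]
(0.4367, 0.2, 0.005, -12.6) -> [0.017, -0.007, 0.193] [0.003, 0.003, -0.003]Traceback (most recent call last):
  File "<stdin>", line 5, in <module>
IndexError: index 0 is out of bounds for axis 0 with size 0
```

Emit:
{"method": "drive_tool", "body": {
  "commands": [
    [0.017,-0.004,0.08,0,0,0,70],
    [0.017,-0.004,0.16,0,0,0,70],
    [0.017,-0.004,0.192,0,0,0,70],
    [0.017,-0.004,0.192,0,0,0,70],
    [0.017,-0.004,0.192,0,0,0,10],
    [0.017,-0.004,0.192,0,0,0,10],
    [0.017,-0.004,0.192,0,0,0,10],
    [0.017,-0.004,0.192,0,0,0,10],
    [0.017,-0.004,0.192,0,0,0,10],
    [0.017,-0.004,0.192,0,0,0,10]
  ],
  "squeeze": 70
}}

```text
t: 25.95
tcp_pos: [0.436, 0.2008, 0.004]
eef_rot: [0.111, 0.994, 0.0, 0.001]
wrist_force: [-0.3, 0.2, 5.9]
gripper_width: 0.0228
grasp_force: 69.6
```

Emit:
{"method": "drive_tool", "body": {
  "commands": [
    [0,0,-0.1,0,0,0,10],
    [0,0,-0.25,0,0,0,10],
    [0,0,-0.4,0,0,0,10],
    [0,0,-0.55,0,0,0,10],
    [0,0,-0.7,0,0,0,10],
    [0,0,-0.85,0,0,0,10],
    [0,0,-0.95,0,0,0,10],
    [0,0,-0.95,0,0,0,10],
    [0,0,-0.95,0,0,0,10]
  ]
}}

```text
t: 26.85
tcp_pos: [0.4355, 0.2006, 0.2882]
eef_rot: [0.111, 0.994, 0.0, 0.0]
wrist_force: [-0.2, 0.2, -1.6]
gripper_width: 0.022
grasp_force: 68.6
```

Run:
```python
from h import *
go((.55,0,.288,3.1),(.613,-.0965,.288,3.1))
d=get_image("side")
for c in blobs(d,"beech",40)+blobs(d,"brass",40):
    r=cv2.minAreaRect(c)
    P=plane(d,r[0],.3)
    if max(r[1])<120 and .3<P[0]<.6: print(np.round(r[0]),np.round(r[1]),r[2],P)
print(proj(d,ctrl.state()["tcp_pos"]))
```

```text
t 26.85 tcp [0.4355 0.2006 0.2882] yaw -12.7 w 0.022 gf 68.6 F [-0.2  0.2 -1.6] q [ 0.43 -0.05  0.15  1.77  0.    0.65]
(0.55, 0, 0.288, 3.1) -> [-0.519, -0.568, 0.001] [0.001, 0.001, -0.351]
(0.613, -0.0965, 0.288, 3.1) -> [-0.795, -0.836, 0.001] [0.001, 0.001, -0.351]
[252. 364.] [109. 108.] 90.0 [0.50699323 0.50005728 0.3       ]
[236. 254.] [ 4. 13.] 90.0 [0.54201281 0.35510635 0.3       ]
[274. 211.] [ 6. 10.] 90.0 [0.50180061 0.26468411 0.3       ]
[289. 166.] [ 9. 30.] 90.0 [0.48497423 0.13301558 0.3       ]
[290. 144.] [28. 25.] 0.0 [0.48541238 0.05278498 0.3       ]
[236. 252.] [ 8. 14.] 90.0 [0.54192441 0.35149898 0.3       ]
[274. 212.] [6. 9.] 90.0 [0.50233955 0.26709165 0.3       ]
[302. 198.] [10. 22.] 84.2894058227539 [0.46290922 0.2313414  0.3       ]
[296. 184.] [27. 12.] 6.709836959838867 [0.47211436 0.19178378 0.3       ]
[290. 165.] [10. 30.] 90.0 [0.48337753 0.13124096 0.3       ]
[320.63583336 194.56008573]
```

Emit:
{"method": "drive_tool", "body": {
  "commands": [
    [-0.11,-0.12,0,0,0,-0.07,10],
    [-0.22,-0.23,0,0,0,-0.14,10],
    [-0.33,-0.35,0,0,0,-0.21,10],
    [-0.44,-0.46,0,0,0,-0.28,10],
    [-0.55,-0.58,0,0,0,-0.351,10],
    [-0.66,-0.69,0,0,0,-0.351,10],
    [-0.75,-0.79,0,0,0,-0.351,10],
    [-0.795,-0.836,0,0,0,-0.351,10],
    [-0.795,-0.836,0,0,0,-0.351,10],
    [-0.795,-0.836,0,0,0,-0.351,10]
  ]
}}

```text
t: 27.9
tcp_pos: [0.6124, -0.0966, 0.2862]
eef_rot: [-0.027, 1.0, 0.0, -0.001]
wrist_force: [-0.2, -0.1, -0.2]
gripper_width: 0.0223
grasp_force: 68.7
```

Emit:
{"method": "drive_tool", "body": {
  "commands": [
    [0,0,0.12,0,0,0,10],
    [0,0,0.25,0,0,0,10],
    [0,0,0.4,0,0,0,10],
    [0,0,0.52,0,0,0,10],
    [0,0,0.57,0,0,0,10],
    [0,0,0.57,0,0,0,10],
    [0,0,0.57,0,0,0,10]
  ]
}}

```text
t: 28.6
tcp_pos: [0.6133, -0.0961, 0.1187]
eef_rot: [-0.027, 1.0, -0.0, 0.001]
wrist_force: [0.2, -0.2, 0.8]
gripper_width: 0.0222
grasp_force: 68.7
```

Run:
```python
from h import *
go((.613,-.0965,.074,3.1))
d=get_image("side");cv2.imwrite("pics/s11.png",cv2.resize(d["pixels"][100:270,190:340],None,fx=3.5,fy=3.5,interpolation=cv2.INTER_CUBIC))
h=cv2.cvtColor(d["pixels"],cv2.COLOR_BGR2HSV);m=(h[...,0]>12)&(h[...,0]<28)&(h[...,1]>60)&(h[...,2]>100)
s=ctrl.state()["tcp_pos"];f=proj(d,(s[0],s[1],s[2]+.008));v=int(round(f[1]));print("tcp px",f)
for vv in range(v-8,v+12,4): print(vv,"".join("#" if x else "." for x in m[vv,205:285]))
```

```text
t 28.6 tcp [ 0.6133 -0.0961  0.1187] yaw 3.1 w 0.0222 gf 68.7 F [ 0.2 -0.2  0.8] q [-0.16  0.24  0.13  1.46  0.   -0.21]
(0.613, -0.0965, 0.074, 3.1) -> [0.001, -0.001, 0.149] [-0.0, 0.003, 0.001]
tcp px [237.72091392 183.48252912]
175 ##############..#...........................................##...###............
179 ##########################...........#################......##..####............
183 ###########################.........###################....###.###..............
187 #############...###########..........##########...#####....#######..............
191 ##############.#########...........................###....#######...............
```

Emit:
{"method": "drive_tool", "body": {
  "commands": [
    [0,0,0.06,0,0,0,10],
    [0,0,0.11,0,0,0,10],
    [0,0,0.14,0,0,0,10],
    [0,0,0.15,0,0,0,10],
    [0,0,0.15,0,0,0,10],
    [0,0,0.15,0,0,0,10]
  ]
}}

```text
t: 29.25
tcp_pos: [0.6131, -0.0966, 0.0722]
eef_rot: [-0.027, 1.0, -0.0, 0.0]
wrist_force: [-0.4, -0.6, -1.4]
gripper_width: 0.0225
grasp_force: 68.7
```

Emit:
{"method": "drive_tool", "body": {
  "commands": [
    [0,0,0,0,0,0,55],
    [0,0,0,0,0,0,55],
    [0,0,0,0,0,0,55],
    [0,0,-0.1,0,0,0,55],
    [0,0,-0.25,0,0,0,55],
    [0,0,-0.4,0,0,0,55],
    [0,0,-0.55,0,0,0,55],
    [0,0,-0.7,0,0,0,55],
    [0,0,-0.7,0,0,0,55],
    [0,0,-0.7,0,0,0,55]
  ]
}}

```text
t: 30.25
tcp_pos: [0.6134, -0.0967, 0.2829]
eef_rot: [-0.027, 1.0, -0.0, 0.001]
wrist_force: [-0.4, -0.6, -0.8]
gripper_width: 0.0551
grasp_force: 0.0
```

Run:
```python
from chk import *
go((.433,-.2154,.28,10.9),(.433,-.2154,.05,10.9))
D={n:get_image(n) for n in("top","side")};board(D)
```

```text
t 30.25 tcp [ 0.6134 -0.0967  0.2829] yaw 3.1 w 0.0551 gf 0.0 F [-0.4 -0.6 -0.8] q [-0.16  0.29  0.52  1.79 -0.   -0.21]
(0.433, -0.2154, 0.28, 10.9) -> [0.622, -0.363, 0.008] [-0.001, 0.003, -0.173]
(0.433, -0.2154, 0.05, 10.9) -> [0.624, -0.362, 0.775] [-0.001, 0.003, -0.173]
top white [ 0.618  -0.2544] [0.028 0.099] ang 0.0 183.0
top white [ 0.5546 -0.0759] [0.033 0.52 ] ang 4.4 1342.5
top beech [ 0.416  -0.2192] [0.023 0.071] ang 74.1 109.0
side white [ 0.6152 -0.2449] [0.028 0.102] ang 90.0 133.0
side beech [ 0.4132 -0.2349] [0.026 0.068] ang 90.0 73.5
```

Emit:
{"method": "drive_tool", "body": {
  "commands": [
    [0.14,-0.08,0,0,0,-0.04,70],
    [0.28,-0.16,0,0,0,-0.08,70],
    [0.42,-0.24,0,0,0,-0.12,70],
    [0.56,-0.33,0,0,0,-0.173,70],
    [0.622,-0.363,0.1,0,0,-0.173,70],
    [0.622,-0.363,0.25,0,0,-0.173,70],
    [0.622,-0.363,0.4,0,0,-0.173,70],
    [0.622,-0.363,0.55,0,0,-0.173,70],
    [0.622,-0.363,0.55,0,0,-0.173,70],
    [0.622,-0.363,0.55,0,0,-0.173,70]
  ]
}}

```text
t: 31.35
tcp_pos: [0.4317, -0.215, 0.1167]
eef_rot: [-0.095, 0.995, 0.001, -0.001]
wrist_force: [-0.1, -0.7, 1.6]
gripper_width: 0.0699
grasp_force: 0.0
```

Run:
```python
from chk import *
go((.433,-.2154,.005,10.9))
D={n:get_image(n) for n in("top","side")};board(D)
d=D["side"];h=cv2.cvtColor(d["pixels"],cv2.COLOR_BGR2HSV);m=(h[...,0]>8)&(h[...,0]<28)&(h[...,1]>60)&(h[...,2]>70)
for vv in range(184,208,4): print(vv,"".join("#" if x else "." for x in m[vv,280:350]))
print(proj(d,(.4346,-.2154,.012)))
```

```text
t 31.35 tcp [ 0.4317 -0.215   0.1167] yaw 10.9 w 0.0699 gf 0.0 F [-0.1 -0.7  1.6] q [-0.46 -0.09 -0.22  1.44  0.   -0.65]
(0.433, -0.2154, 0.005, 10.9) -> [-0.005, -0.003, 0.372] [0.002, -0.002, -0.0]
top white [ 0.6128 -0.0642] [0.038 0.108] ang 82.6 433.0
top white [ 0.6202 -0.1862] [0.109 0.151] ang 81.9 1287.0
side white [ 0.6192 -0.171 ] [0.128 0.181] ang 3.4 657.0
side beech [ 0.4766 -0.2222] [0.031 0.031] ang 81.9 42.0
side blue [ 0.6166 -0.1457] [0.025 0.049] ang 90.0 90.5
184 ......................................................................
188 ......................................................................
192 ....................................##.##########.....................
196 ..........#########################################...................
200 ...........##################################.#####...................
204 ............#################.........................................
[310.51893476 198.1292108 ]
```

Emit:
{"method": "drive_tool", "body": {
  "commands": [
    [-0.005,0,0.12,0,0,0,70],
    [-0.005,0,0.24,0,0,0,70],
    [-0.005,0,0.34,0,0,0,70],
    [-0.005,0,0.373,0,0,0,70],
    [-0.005,0,0.373,0,0,0,70],
    [-0.005,0,0.373,0,0,0,10],
    [-0.005,0,0.373,0,0,0,10],
    [-0.005,0,0.373,0,0,0,10],
    [-0.005,0,0.373,0,0,0,10],
    [-0.005,0,0.373,0,0,0,10]
  ]
}}

```text
t: 32.45
tcp_pos: [0.4348, -0.2157, 0.0065]
eef_rot: [-0.095, 0.995, -0.001, 0.001]
wrist_force: [-1.0, -0.3, 6.8]
gripper_width: 0.0222
grasp_force: 69.6
```

Emit:
{"method": "drive_tool", "body": {
  "commands": [
    [0,0,0,0,0,0,10],
    [0,0,-0.15,0,0,0,10],
    [0,0,-0.3,0,0,0,10],
    [0,0,-0.45,0,0,0,10],
    [0,0,-0.6,0,0,0,10],
    [0,0,-0.75,0,0,0,10],
    [0,0,-0.9,0,0,0,10],
    [0,0,-0.95,0,0,0,10],
    [0,0,-0.95,0,0,0,10],
    [0,0,-0.95,0,0,0,10]
  ]
}}

```text
t: 33.45
tcp_pos: [0.4339, -0.2152, 0.2893]
eef_rot: [-0.095, 0.995, 0.0, -0.0]
wrist_force: [0.1, -0.6, -1.3]
gripper_width: 0.0223
grasp_force: 68.9
```

Run:
```python
from h import *
go((.6165,-.2125,.288,3.1))
```

```text
t 33.45 tcp [ 0.4339 -0.2152  0.2893] yaw 10.9 w 0.0223 gf 68.9 F [ 0.1 -0.6 -1.3] q [-0.46 -0.04  0.16  1.77  0.   -0.65]
(0.6165, -0.2125, 0.288, 3.1) -> [-0.599, -0.106, 0.004] [0.0, -0.0, 0.173]
```

Emit:
{"method": "drive_tool", "body": {
  "commands": [
    [-0.12,-0.02,0,0,0,0.04,10],
    [-0.25,-0.045,0,0,0,0.1,10],
    [-0.4,-0.07,0,0,0,0.173,10],
    [-0.52,-0.095,0,0,0,0.173,10],
    [-0.599,-0.106,0,0,0,0.173,10],
    [-0.599,-0.106,0,0,0,0.173,10],
    [-0.599,-0.106,0,0,0,0.173,10],
    [-0.599,-0.106,0.15,0,0,0.173,10],
    [-0.599,-0.106,0.3,0,0,0.173,10],
    [-0.599,-0.106,0.4,0,0,0.173,10]
  ]
}}

```text
t: 34.45
tcp_pos: [0.6141, -0.2122, 0.1668]
eef_rot: [-0.027, 1.0, 0.0, -0.001]
wrist_force: [0.5, 0.1, -1.1]
gripper_width: 0.0226
grasp_force: 68.9
```

Emit:
{"method": "drive_tool", "body": {
  "commands": [
    [0,0,0.1,0,0,0,10],
    [0,0,0.15,0,0,0,10],
    [0,0,0.15,0,0,0,10],
    [0,0,0.15,0,0,0,10]
  ]
}}

```text
t: 34.85
tcp_pos: [0.6163, -0.2126, 0.1264]
eef_rot: [-0.027, 1.0, -0.0, 0.001]
wrist_force: [0.2, 0.1, -0.2]
gripper_width: 0.0224
grasp_force: 68.9
```

Run:
```python
from h import *
go((.6165,-.2125,.0755,3.1))
d=get_image("side")
h=cv2.cvtColor(d["pixels"],cv2.COLOR_BGR2HSV);m=(h[...,0]>12)&(h[...,0]<28)&(h[...,1]>60)&(h[...,2]>90)
s=ctrl.state()["tcp_pos"];f=proj(d,(s[0],s[1],s[2]+.008));v=int(round(f[1]));print("tcp px",f)
for vv in range(v-12,v+16,4): print(vv,"".join("#" if x else "." for x in m[vv,205:285]))
```

```text
t 34.85 tcp [ 0.6163 -0.2126  0.1264] yaw 3.1 w 0.0224 gf 68.9 F [ 0.2  0.1 -0.2] q [-0.33  0.32  0.24  1.49 -0.   -0.39]
(0.6165, -0.2125, 0.0755, 3.1) -> [-0.001, 0.001, 0.17] [-0.001, 0.002, -0.0]
tcp px [242.40248481 158.21626177]
146 ##..##########################...........#########.##...##.##....##########.....
150 .#.############################..........########..##..#####.....###########.###
154 ###############.#################........##################.....################
158 #################################........##################....#################
162 ############.########..##########........##########....#########################
166 ##############################################################################.#
170 ######################################################################..........
```

Emit:
{"method": "drive_tool", "body": {
  "commands": [
    [0,0,0.06,0,0,0,10],
    [0,0,0.12,0,0,0,10],
    [0,0,0.155,0,0,0,10],
    [0,0,0.17,0,0,0,10],
    [0,0,0.17,0,0,0,10],
    [0,0,0.17,0,0,0,10]
  ]
}}

```text
t: 35.5
tcp_pos: [0.6169, -0.2126, 0.075]
eef_rot: [-0.027, 1.0, -0.0, 0.001]
wrist_force: [0.7, 0.2, -1.4]
gripper_width: 0.0227
grasp_force: 69.0
```

Emit:
{"method": "drive_tool", "body": {
  "commands": [
    [0,0,0,0,0,0,55],
    [0,0,0,0,0,0,55],
    [0,0,0,0,0,0,55],
    [0,0,-0.1,0,0,0,55],
    [0,0,-0.25,0,0,0,55],
    [0,0,-0.4,0,0,0,55],
    [0,0,-0.55,0,0,0,40],
    [0,0,-0.7,0,0,0,20],
    [0,0,-0.7,0,0,0,0],
    [0,0,-0.7,0,0,0,0]
  ]
}}

```text
t: 36.5
tcp_pos: [0.6169, -0.2126, 0.2851]
eef_rot: [-0.027, 1.0, -0.0, 0.001]
wrist_force: [-0.3, 0.6, -0.6]
gripper_width: 0.0
grasp_force: 0.0
```

Run:
```python
from h import *
go((.623,-.33,.28,3.1),(.623,-.33,.063,3.1))
```

```text
t 36.5 tcp [ 0.6169 -0.2126  0.2851] yaw 3.1 w 0.0 gf 0.0 F [-0.3  0.6 -0.6] q [-0.33  0.39  0.64  1.82  0.   -0.39]
(0.623, -0.33, 0.28, 3.1) -> [0.001, -0.392, 0.017] [-0.001, 0.003, 0.0]
(0.623, -0.33, 0.063, 3.1) -> [0.003, -0.391, 0.741] [-0.001, 0.003, 0.0]
```

Run:
```python
from h import *
t=get_image("top");s=get_image("side")
print("nails",plane(t,(393.5,149),.07))
go((.622,-.315,.285,3.1),(.622,-.315,.066,3.1))
for n,d in(("top",t),("side",s)):
    h=cv2.cvtColor(d["pixels"],cv2.COLOR_BGR2HSV);cv2.imwrite(f"pics/{n}12.png",d["pixels"])
    m=(h[...,0]>12)&(h[...,0]<28)&(h[...,1]>60)&(h[...,2]>90);w=(h[...,1]<50)&(h[...,2]>100);b=(h[...,0]>100)&(h[...,0]<125)&(h[...,1]>150)
    v0,v1,u0,u1=(138,190,258,365) if n=="top" else (150,220,200,290)
    for v in range(v0,v1,4): print(v,"".join("B" if b[v,u] else "#" if m[v,u] else "w" if w[v,u] else "." for u in range(u0,u1)))
```

```text
nails [ 0.63600112 -0.3984897   0.07      ]
t 36.6 tcp [ 0.6162 -0.2123  0.2824] yaw 3.1 w 0.0003 gf 0.0 F [ 0.1 -0.4 -0.4] q [-0.33  0.39  0.64  1.82  0.   -0.39]
(0.622, -0.315, 0.285, 3.1) -> [-0.001, -0.343, -0.009] [0.001, -0.002, 0.0]
(0.622, -0.315, 0.066, 3.1) -> [-0.002, -0.343, 0.721] [0.001, -0.002, 0.0]
138 ##################################################..w...w...w.......w......wwwwwwwwwwwwwwwww...............
142 ################..........#####.........########.ww..w....w...............wwwwwwwwwwwwwwwww................
146 ########.#####..wwwwwww#########wwwwwwwwwwwwwwww....w...w................wwwwwwwwwwwwwwwwww................
150 .....###wwwwwwwwwwwwwww##########wwwwwwwwwwwwww.ww.w...w................wwwwwwwwwwwwwwwwww.................
154 wwwwww###wwwwwwwwwwwwwww#########wwwwwwwwwwwwww.w................w.....wwwwwwwwwwwwwwwww..........w..w...w.
158 wwwwww###wwwwwwwwwwwwwww##########wwwwwwwwwww......w..................wwwwwwwwwwwwwwwww....................
162 .......###wwwwwwwwwwwwwww#########.wwwwwwww..w.......................wwwwwwwwwwwwwwwww.................ww..
[... 1682 characters left out ...]
wwwwwwww.#######...................
194 ############################################################wwww######.......B.....B......
198 #############################################################ww.#####....B................
202 ######################################################.######ww#####........B..B..B.......
206 ############################################################ww.#####.....................B
210 ###################################################################..###########..........
214 ####################################################################.##########...........
218 ###################################################################.......................
```

Emit:
{"method": "drive_tool", "body": {
  "commands": [
    [0,-0.15,0,0,0,0,0],
    [0,-0.3,0,0,0,0,0],
    [0,-0.343,0.1,0,0,0,0],
    [0,-0.343,0.25,0,0,0,0],
    [0,-0.343,0.4,0,0,0,0],
    [0,-0.343,0.55,0,0,0,0],
    [0,-0.343,0.68,0,0,0,0],
    [0,-0.343,0.721,0,0,0,0],
    [0,-0.343,0.721,0,0,0,0],
    [0,-0.343,0.721,0,0,0,0]
  ]
}}

```text
t: 37.6
tcp_pos: [0.6224, -0.3154, 0.0692]
eef_rot: [-0.027, 1.0, -0.0, 0.001]
wrist_force: [-0.1, -0.7, 1.2]
gripper_width: 0.0002
grasp_force: 0.0
```

Emit:
{"method": "drive_tool", "body": {
  "commands": [
    [0,0.02,0,0,0,0,0],
    [0,0.04,0,0,0,0,0],
    [0,0.06,0,0,0,0,0],
    [0,0.06,0,0,0,0,0],
    [0,0.06,0,0,0,0,0]
  ]
}}

```text
t: 38.1
tcp_pos: [0.6211, -0.2969, 0.0679]
eef_rot: [-0.027, 1.0, -0.0, 0.0]
wrist_force: [0.9, 0.2, -0.6]
gripper_width: 0.0001
grasp_force: 0.0
```

Emit:
{"method": "drive_tool", "body": {
  "commands": [
    [0,0.007,0,0,0,0,0],
    [0,0.013,0,0,0,0,0],
    [0,0.02,0,0,0,0,0],
    [0,0.02,0,0,0,0,0]
  ]
}}

```text
t: 38.5
tcp_pos: [0.6206, -0.291, 0.0675]
eef_rot: [-0.027, 1.0, 0.0, -0.0]
wrist_force: [0.3, 0.3, -0.0]
gripper_width: 0.0001
grasp_force: 0.0
```

Emit:
{"method": "drive_tool", "body": {
  "commands": [
    [0,0.005,0,0,0,0,0],
    [0,0.01,0,0,0,0,0],
    [0,0.01,0,0,0,0,0]
  ]
}}

```text
t: 38.8
tcp_pos: [0.6204, -0.2881, 0.0675]
eef_rot: [-0.027, 1.0, -0.0, -0.0]
wrist_force: [-0.0, -0.2, 0.4]
gripper_width: 0.0002
grasp_force: 0.1
```

Emit:
{"method": "drive_tool", "body": {
  "commands": [
    [0,0.005,0,0,0,0,0],
    [0,0.01,0,0,0,0,0],
    [0,0.01,0,0,0,0,0]
  ]
}}

```text
t: 39.1
tcp_pos: [0.6204, -0.2869, 0.0676]
eef_rot: [-0.026, 1.0, -0.002, 0.0]
wrist_force: [1.0, -8.8, -2.7]
gripper_width: -0.0001
grasp_force: 4.5
```

Emit:
{"method": "drive_tool", "body": {
  "commands": [
    [0,0.005,0,0,0,0,0],
    [0,0.01,0,0,0,0,0],
    [0,0.01,0,0,0,0,0]
  ]
}}

```text
t: 39.4
tcp_pos: [0.6202, -0.2832, 0.0676]
eef_rot: [-0.027, 1.0, -0.001, 0.0]
wrist_force: [1.1, -6.3, -1.3]
gripper_width: -0.0003
grasp_force: 2.9
```

Emit:
{"method": "drive_tool", "body": {
  "commands": [
    [0,0.03,0,0,0,0,0],
    [0,0.08,0,0,0,0,0],
    [0,0.14,0,0,0,0,0],
    [0,0.2,0,0,0,0,0],
    [0,0.27,0,0,0,0,0],
    [0,0.34,0,0,0,0,0],
    [0,0.4,0,0,0,0,0],
    [0,0.45,0,0,0,0,0],
    [0,0.48,0,0,0,0,0],
    [0,0.48,0,0,0,0,0]
  ]
}}

```text
t: 40.4
tcp_pos: [0.6121, -0.137, 0.0677]
eef_rot: [-0.028, 1.0, 0.0, -0.0]
wrist_force: [-0.3, -0.6, -0.3]
gripper_width: -0.0003
grasp_force: 0.0
```

Run:
```python
from h import *
go((.6112,-.1179,.0675,3.1))
d=get_image("side")
for k in("red","green","yellow"):
    for c in blobs(d,k,5):
        m=cv2.moments(c);u=(m["m10"]/m["m00"],m["m01"]/m["m00"]);P=plane(d,u,0.0)
        if .4<P[0]<.75 and abs(P[1])<.3: print(k,np.round(u,1),np.round(P,3),cv2.contourArea(c))
```

```text
t 40.4 tcp [ 0.6121 -0.137   0.0677] yaw 3.2 w -0.0003 gf 0.0 F [-0.3 -0.6 -0.3] q [-0.22  0.27  0.07  1.37  0.   -0.28]
(0.6112, -0.1179, 0.0675, 3.1) -> [-0.0, 0.064, 0.001] [0.001, -0.0, 0.002]
green [273.5 253.1] [0.525 0.006 0.   ] 54.5
```

Emit:
{"method": "drive_tool", "body": {
  "commands": [
    [0,0.01,0,0,0,0,0],
    [0,0.02,0,0,0,0,0],
    [0,0.03,0,0,0,0,0],
    [0,0.035,0,0,0,0,0],
    [0,0.04,0,0,0,0,0],
    [0,0.045,0,0,0,0,0],
    [0,0.045,0,0,0,0,0]
  ]
}}

```text
t: 41.15
tcp_pos: [0.6115, -0.1246, 0.0674]
eef_rot: [-0.027, 1.0, 0.0, -0.0]
wrist_force: [-0.3, -0.8, -0.1]
gripper_width: 0.0001
grasp_force: 0.0
```

Emit:
{"method": "drive_tool", "body": {
  "commands": [
    [0,0.005,0,0,0,0,0],
    [0,0.01,0,0,0,0,0],
    [0,0.015,0,0,0,0,0],
    [0,0.018,0,0,0,0,0],
    [0,0.018,0,0,0,0,0],
    [0,0.018,0,0,0,0,0]
  ]
}}

```text
t: 41.75
tcp_pos: [0.6113, -0.1195, 0.0676]
eef_rot: [-0.027, 1.0, 0.0, 0.0]
wrist_force: [0.6, -0.6, -0.5]
gripper_width: -0.0
grasp_force: 0.0
```

Emit:
{"method": "drive_tool", "body": {
  "commands": [
    [0,-0.06,0,0,0,0,0],
    [0,-0.1,0,0,0,0,0],
    [0,-0.1,-0.15,0,0,0,0],
    [0,-0.1,-0.3,0,0,0,0],
    [0,-0.1,-0.45,0,0,0,0],
    [0,-0.25,-0.6,0,0,0,0],
    [0,-0.4,-0.75,0,0,0,0],
    [0,-0.55,-0.75,0,0,0,0],
    [0,-0.7,-0.75,0,0,0,0],
    [0,-0.8,-0.75,0,0,0,0]
  ]
}}

```text
t: 42.75
tcp_pos: [0.6236, -0.3628, 0.2934]
eef_rot: [-0.026, 1.0, -0.001, 0.001]
wrist_force: [1.1, -0.0, 0.0]
gripper_width: 0.0001
grasp_force: 0.0
```

Run:
```python
from h import *
go((.45,.02,.2,3.1))
D={n:get_image(n) for n in("top","side")}
for n,d in D.items():
  cv2.imwrite(f"pics/{n}13.png",d["pixels"])
  for k in("red","green","yellow"):
    for c in blobs(d,k,2):
        m=cv2.moments(c);u=(m["m10"]/m["m00"],m["m01"]/m["m00"]);P=plane(d,u,0.0)
        if .4<P[0]<.75 and abs(P[1])<.6: print(n,k,np.round(u,1),np.round(P,3),cv2.contourArea(c))
a=cv2.resize(D["side"]["pixels"][120:300,185:305],None,fx=3.3,fy=3.3,interpolation=cv2.INTER_CUBIC)
b=cv2.resize(D["top"]["pixels"][125:215,185:300],None,fx=3.4,fy=3.4,interpolation=cv2.INTER_CUBIC)
c=np.zeros((594,800,3),np.uint8);c[:a.shape[0],:a.shape[1]]=a;c[:b.shape[0],400:400+b.shape[1]]=b;cv2.imwrite("pics/c13.png",c)
```

```text
t 42.75 tcp [ 0.6236 -0.3628  0.2934] yaw 3.0 w 0.0001 gf 0.0 F [ 1.1 -0.   0. ] q [-0.53  0.65  1.03  1.95 -0.   -0.58]
(0.45, 0.02, 0.2, 3.1) -> [0.511, 1.305, 0.309] [-0.002, 0.002, -0.002]
top red [247.2 185.7] [0.577 0.022 0.   ] 101.0
top yellow [310.4 196.6] [ 0.531 -0.159  0.   ] 29.0
top yellow [302.  139.2] [ 0.706 -0.149  0.   ] 26.0
side red [271.7 161.9] [ 0.558 -0.451  0.   ] 97.0
side green [273.3 253.2] [0.525 0.006 0.   ] 54.5
side yellow [276.5 211.7] [ 0.527 -0.164  0.   ] 12.5
```

View pics/c13.png

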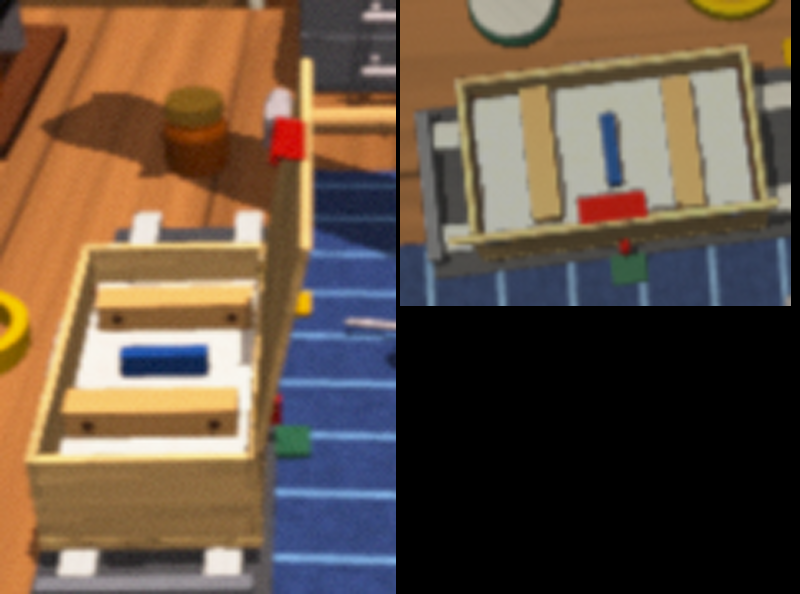

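The side panel shows both rails flat either side of the blue rib on the level board. The top panel has the box with its red pointer at (625,246), in line with the green mark at (628,265). Next I find the lid from the tab in both views.

Run:
```python
from h import *
D={n:get_image(n) for n in("top","side")}
def red(d):
    c=max(blobs(d,"red",40),key=lambda c:cv2.contourArea(c) if cv2.boundingRect(c)[1]<195 else 0);m=cv2.moments(c);return (m["m10"]/m["m00"],m["m01"]/m["m00"])
P,e=tri(D["top"],red(D["top"]),D["side"],red(D["side"]));print("tab",P,e,red(D["top"]),red(D["side"]))
h=np.array([.535,.0115,.099]);v=P-h;print("angle of tab",np.degrees(np.arctan2(v[2],v[0])),np.hypot(v[0],v[2]))
print("shift of tab at z .23",plane(D["top"],red(D["top"]),.23)-plane(D["top"],(316.3,177.3),.23))
go((.44,-.2,.293,3.1),(.44,.0105,.293,3.1))
```

```text
tab [0.52115868 0.01100219 0.24156525] 0.0032926673720736774 (247.24, 185.685) (271.6862745098039, 162.06238859180036)
angle of tab 95.54533015354623 0.14323557935023734
shift of tab at z .23 [-0.00865756  0.17179548  0.        ]
t 42.95 tcp [ 0.6239 -0.3615  0.2907] yaw 2.9 w 0.0001 gf 0.0 F [ 1.  -0.3  0.2] q [-0.53  0.65  1.02  1.95  0.   -0.58]
(0.44, -0.2, 0.293, 3.1) -> [0.585, 0.569, -0.006] [0.001, -0.002, -0.003]
(0.44, 0.0105, 0.293, 3.1) -> [0.548, 1.27, -0.005] [0.001, -0.002, -0.003]
```

Emit:
{"method": "drive_tool", "body": {
  "commands": [
    [0.15,0.08,0,0,0,0,0],
    [0.29,0.17,0,0,0,0,0],
    [0.43,0.26,0,0,0,0,0],
    [0.56,0.38,0,0,0,0,0],
    [0.585,0.53,0,0,0,0,0],
    [0.58,0.68,0,0,0,0,0],
    [0.57,0.83,0,0,0,0,0],
    [0.56,0.95,0,0,0,0,0],
    [0.56,1.0,0,0,0,0,0],
    [0.56,1.0,0,0,0,0,0]
  ]
}}

```text
t: 43.95
tcp_pos: [0.4394, -0.0662, 0.2935]
eef_rot: [-0.029, 1.0, -0.0, 0.001]
wrist_force: [-0.4, 0.1, -0.1]
gripper_width: -0.0
grasp_force: 0.0
```

Run:
```python
from h import *
go((.44,.0105,.215,3.1),(.475,.0105,.215,3.1))
```

```text
t 43.95 tcp [ 0.4394 -0.0662  0.2935] yaw 3.4 w -0.0 gf 0.0 F [-0.4  0.1 -0.1] q [-0.15 -0.13  0.08  1.78  0.   -0.21]
(0.44, 0.0105, 0.215, 3.1) -> [-0.016, 0.255, 0.262] [-0.0, 0.003, 0.006]
(0.475, 0.0105, 0.215, 3.1) -> [-0.133, 0.248, 0.262] [-0.0, 0.003, 0.006]
```

Emit:
{"method": "drive_tool", "body": {
  "commands": [
    [-0.01,0.12,0.1,0,0,0,0],
    [-0.016,0.255,0.2,0,0,0.006,0],
    [-0.016,0.255,0.262,0,0,0.006,0],
    [-0.016,0.255,0.262,0,0,0.006,0],
    [-0.06,0.252,0.262,0,0,0.006,0],
    [-0.1,0.25,0.262,0,0,0.006,0],
    [-0.133,0.248,0.262,0,0,0.006,0],
    [-0.133,0.248,0.262,0,0,0.006,0],
    [-0.133,0.248,0.262,0,0,0.006,0]
  ]
}}

```text
t: 44.85
tcp_pos: [0.4762, 0.0074, 0.214]
eef_rot: [-0.024, 1.0, 0.0, -0.0]
wrist_force: [-0.7, 0.3, -0.1]
gripper_width: -0.0003
grasp_force: 0.0
```

Run:
```python
from h import *
T=[]
for a in (95,85,75,65,55,45,35,25,15,10):
    s=.128;r=np.radians(a);x=.535+s*np.cos(r)-.004*np.sin(r)-.011;z=.099+s*np.sin(r)+.004*np.cos(r)
    T.append((round(x,4),round(.0105+(x-.5)*.054,4),round(z,4),3.1))
go(*T)
```

```text
t 44.85 tcp [0.4762 0.0074 0.214 ] yaw 2.8 w -0.0003 gf 0.0 F [-0.7  0.3 -0.1] q [ 0.02 -0.09 -0.04  1.63  0.   -0.03]
(np.float64(0.5089), np.float64(0.011), np.float64(0.2262), 3.1) -> [-0.11, 0.007, -0.041] [0.0, -0.001, -0.007]
(np.float64(0.5312), np.float64(0.0122), np.float64(0.2269), 3.1) -> [-0.184, 0.007, -0.043] [0.0, -0.001, -0.007]
(np.float64(0.5533), np.float64(0.0134), np.float64(0.2237), 3.1) -> [-0.258, 0.008, -0.032] [0.0, -0.001, -0.007]
(np.float64(0.5745), np.float64(0.0145), np.float64(0.2167), 3.1) -> [-0.329, 0.008, -0.009] [0.0, -0.001, -0.007]
(np.float64(0.5941), np.float64(0.0156), np.float64(0.2061), 3.1) -> [-0.394, 0.008, 0.026] [0.0, -0.001, -0.007]
(np.float64(0.6117), np.float64(0.0165), np.float64(0.1923), 3.1) -> [-0.453, 0.008, 0.072] [0.0, -0.001, -0.007]
(np.float64(0.6266), np.float64(0.0173), np.float64(0.1757), 3.1) -> [-0.502, 0.009, 0.127] [0.0, -0.001, -0.007]
(np.float64(0.6383), np.float64(0.018), np.float64(0.1567), 3.1) -> [-0.542, 0.009, 0.191] [0.0, -0.001, -0.007]
(np.float64(0.6466), np.float64(0.0184), np.float64(0.136), 3.1) -> [-0.569, 0.009, 0.26] [0.0, -0.001, -0.007]
(np.float64(0.6494), np.float64(0.0186), np.float64(0.1252), 3.1) -> [-0.579, 0.009, 0.296] [0.0, -0.001, -0.007]
```

Emit:
{"method": "drive_tool", "body": {
  "commands": [
    [-0.05,0.007,-0.02,0,0,0,0],
    [-0.09,0.007,-0.03,0,0,0,0],
    [-0.13,0.007,-0.04,0,0,0,0],
    [-0.17,0.007,-0.04,0,0,0,0],
    [-0.21,0.007,-0.038,0,0,0,0],
    [-0.25,0.008,-0.032,0,0,0,0],
    [-0.29,0.008,-0.022,0,0,0,0],
    [-0.33,0.008,-0.008,0,0,0,0],
    [-0.365,0.008,0.01,0,0,0,0],
    [-0.394,0.008,0.026,0,0,0,0]
  ]
}}

```text
t: 45.85
tcp_pos: [0.5949, 0.016, 0.2052]
eef_rot: [-0.025, 1.0, 0.0, -0.0]
wrist_force: [-0.9, 0.5, 2.5]
gripper_width: -0.0002
grasp_force: 0.4
```

Run:
```python
from h import *
T=[]
for a in (55,45,35,25,15,10):
    s=.128;r=np.radians(a);x=.535+s*np.cos(r)-.004*np.sin(r)-.011;z=.099+s*np.sin(r)+.004*np.cos(r)
    T.append((round(x,4),round(.0105+(x-.5)*.054,4),round(z,4),3.1))
go(*T)
D={n:get_image(n) for n in("top","side")}
for n,d in D.items():
  for k in("red","white"):
    for c in blobs(d,k,20):
        m=cv2.moments(c);u=(m["m10"]/m["m00"],m["m01"]/m["m00"]);P=plane(d,u,.2)
        if .4<P[0]<.75 and abs(P[1])<.6: print(n,k,np.round(u,1),np.round(P,3),cv2.contourArea(c))
```

```text
t 45.85 tcp [0.5949 0.016  0.2052] yaw 2.8 w -0.0002 gf 0.4 F [-0.9  0.5  2.5] q [ 0.03  0.19  0.24  1.62  0.   -0.02]
(np.float64(0.5941), np.float64(0.0156), np.float64(0.2061), 3.1) -> [0.003, -0.001, -0.003] [0.0, -0.001, -0.006]
(np.float64(0.6117), np.float64(0.0165), np.float64(0.1923), 3.1) -> [-0.056, -0.001, 0.043] [0.0, -0.001, -0.006]
(np.float64(0.6266), np.float64(0.0173), np.float64(0.1757), 3.1) -> [-0.106, -0.001, 0.098] [0.0, -0.001, -0.006]
(np.float64(0.6383), np.float64(0.018), np.float64(0.1567), 3.1) -> [-0.145, -0.001, 0.162] [0.0, -0.001, -0.006]
(np.float64(0.6466), np.float64(0.0184), np.float64(0.136), 3.1) -> [-0.173, -0.001, 0.231] [0.0, -0.001, -0.006]
(np.float64(0.6494), np.float64(0.0186), np.float64(0.1252), 3.1) -> [-0.182, -0.0, 0.267] [0.0, -0.001, -0.006]
top white [201.5 194.5] [0.515 0.129 0.2  ] 24.0
top white [327.6 179.3] [ 0.531 -0.191  0.2  ] 221.5
top white [324.9 149.4] [ 0.61  -0.191  0.2  ] 192.5
top white [229.  115.8] [0.719 0.048 0.2  ] 63.5
side red [331.  218.9] [0.411 0.142 0.2  ] 50.0
side white [160.9 369.4] [0.623 0.444 0.2  ] 676.5
side white [208.1 290.5] [0.594 0.32  0.2  ] 68.0
side white [252.  290.4] [0.532 0.317 0.2  ] 70.0
side white [158.2 269.5] [0.677 0.28  0.2  ] 549.0
side white [208.3 255. ] [0.608 0.245 0.2  ] 32.5
side white [212.3 232.8] [0.613 0.188 0.2  ] 50.5
side white [268.6 153.2] [ 0.539 -0.112  0.2  ] 47.0
side white [307.8 124.5] [ 0.447 -0.285  0.2  ] 23.5
```

Emit:
{"method": "drive_tool", "body": {
  "commands": [
    [-0.03,0,0.02,0,0,0,0],
    [-0.056,0,0.043,0,0,0,0],
    [-0.082,0,0.07,0,0,0,0],
    [-0.106,0,0.098,0,0,0,0],
    [-0.127,0,0.13,0,0,0,0],
    [-0.145,0,0.162,0,0,0,0],
    [-0.16,0,0.196,0,0,0,0],
    [-0.173,0,0.231,0,0,0,0],
    [-0.182,0,0.267,0,0,0,0],
    [-0.182,0,0.267,0,0,0,0]
  ]
}}

```text
t: 46.95
tcp_pos: [0.6479, 0.0186, 0.1237]
eef_rot: [-0.025, 1.0, -0.0, -0.001]
wrist_force: [0.2, -0.3, -0.0]
gripper_width: -0.0
grasp_force: 0.0
```

Emit:
{"method": "drive_tool", "body": {
  "commands": [
    [-0.03,0,0,0,0,0,0],
    [-0.06,0,0,0,0,0,0],
    [-0.067,0,0.01,0,0,0,0],
    [-0.067,0,0.02,0,0,0,0],
    [-0.067,0,0.03,0,0,0,0],
    [-0.067,0,0.03,0,0,0,0]
  ]
}}

```text
t: 47.55
tcp_pos: [0.6683, 0.0196, 0.1164]
eef_rot: [-0.025, 1.0, -0.0, -0.0]
wrist_force: [0.2, 0.4, 0.0]
gripper_width: -0.0
grasp_force: 0.0
```

Emit:
{"method": "drive_tool", "body": {
  "commands": [
    [0,0,0.007,0,0,0,0],
    [0,0,0.014,0,0,0,0],
    [0,0,0.02,0,0,0,0],
    [0,0,0.02,0,0,0,0]
  ]
}}

```text
t: 47.95
tcp_pos: [0.6689, 0.0197, 0.112]
eef_rot: [-0.025, 1.0, -0.0, 0.001]
wrist_force: [-0.3, 0.6, 4.8]
gripper_width: 0.0001
grasp_force: 2.3
```

Emit:
{"method": "drive_tool", "body": {
  "commands": [
    [0,0,0.007,0,0,0,0],
    [0,0,0.014,0,0,0,0],
    [0,0,0.014,0,0,0,0]
  ]
}}

```text
t: 48.25
tcp_pos: [0.6682, 0.0196, 0.106]
eef_rot: [-0.025, 1.0, 0.0, -0.001]
wrist_force: [0.0, -0.3, -0.5]
gripper_width: -0.0
grasp_force: 0.0
```

Emit:
{"method": "drive_tool", "body": {
  "commands": [
    [0,0,0.007,0,0,0,0],
    [0,0,0.014,0,0,0,0],
    [0,0,0.014,0,0,0,0]
  ]
}}

```text
t: 48.55
tcp_pos: [0.6686, 0.0196, 0.1023]
eef_rot: [-0.025, 1.0, 0.0, -0.0]
wrist_force: [1.3, -0.7, 0.1]
gripper_width: 0.0001
grasp_force: 0.0
```

Emit:
{"method": "drive_tool", "body": {
  "commands": [
    [0,0,0.007,0,0,0,0],
    [0,0,0.01,0,0,0,0],
    [0,0,0.01,0,0,0,0]
  ]
}}

```text
t: 48.85
tcp_pos: [0.6687, 0.0196, 0.1018]
eef_rot: [-0.025, 1.0, -0.0, 0.001]
wrist_force: [-5.5, 0.2, 13.7]
gripper_width: 0.0004
grasp_force: 6.6
```

Emit:
{"method": "drive_tool", "body": {
  "commands": [
    [0,0,0.004,0,0,0,0],
    [0,0,0.004,0,0,0,0],
    [0,0,0.004,0,0,0,0]
  ]
}}

```text
t: 49.15
tcp_pos: [0.6688, 0.0196, 0.1017]
eef_rot: [-0.025, 1.0, -0.0, 0.001]
wrist_force: [-6.9, -0.1, 18.6]
gripper_width: -0.0001
grasp_force: 9.5
```

Emit:
{"method": "drive_tool", "body": {
  "commands": [
    [0,0,-0.05,0,0,0,0],
    [0,0,-0.15,0,0,0,0],
    [0,0,-0.3,0,0,0,0],
    [0,0,-0.45,0,0,0,0],
    [0,-0.15,-0.6,0,0,0,0],
    [0,-0.3,-0.6,0,0,0,0],
    [0,-0.45,-0.6,0,0,0,0],
    [0,-0.6,-0.6,0,0,0,0],
    [0,-0.75,-0.6,0,0,0,0],
    [0,-0.9,-0.6,0,0,0,0]
  ]
}}

```text
t: 50.15
tcp_pos: [0.6818, -0.2518, 0.2789]
eef_rot: [-0.025, 1.0, -0.0, 0.0]
wrist_force: [0.8, -0.3, 0.1]
gripper_width: -0.0002
grasp_force: 0.0
```

Run:
```python
from h import *
D={n:get_image(n) for n in("top","side")}
go((.6,-.3,.28,3.1))
c,s=np.cos(np.radians(3.1)),np.sin(np.radians(3.1))
C=np.array([.606,.0165])  # camera-frame box centre at the closing station
w=lambda x,y,z:(C[0]+c*x-s*y,C[1]+s*x+c*y,z)
# far-edge of lid seen in side view: lid region at far y- end, check edges for angle; blue stripes & red
for n,d in D.items():
  cv2.imwrite(f"pics/{n}14.png",d["pixels"])
  for k in("blue","red"):
    for q in blobs(d,k,25):
        r=cv2.minAreaRect(q);P=plane(d,r[0],.102)
        if .5<P[0]<.72 and -.15<P[1]<.2:
            L=np.array([plane(d,p,.102)[:2] for p in cv2.boxPoints(r)]);B=(L-C)@np.array([[c,-s],[s,c]]);print(n,k,"box frame corners mm",np.round(B*1000).tolist())
  # lid outline: beech mask region
  h=cv2.cvtColor(d["pixels"],cv2.COLOR_BGR2HSV)
  for nm,p in(("C",w(0,0,.102)),("FL",w(.075,.12,.102)),("FR",w(.075,-.12,.102)),("NL",w(-.069,.12,.102)),("NR",w(-.069,-.12,.102))): print(n,nm,np.round(proj(d,p),1))
```

```text
t 50.25 tcp [ 0.6814 -0.2558  0.2763] yaw 2.5 w 0.0005 gf 0.0 F [ 0.  -0.  -0.8] q [-0.36  0.65  0.99  1.92 -0.   -0.4 ]
(0.6, -0.3, 0.28, 3.1) -> [0.277, -0.135, -0.012] [-0.0, -0.003, -0.013]
top C [246.2 166.8]
top FL [199.8 146.1]
top FR [286.2 135.5]
top NL [205.1 196.8]
top NR [293.1 185.7]
side C [235.1 219.9]
side FL [190.9 257. ]
side FR [208.6 191.4]
side NL [265.3 256. ]
side NR [267.7 190.6]
```

Run:
```python
from h import *
D={n:get_image(n) for n in("top","side")}
poly={"top":[(203,149),(284,138),(291,183),(208,194)],"side":[(195,253),(211,194),(265,194),(263,253)]}
ends={}
for n,d in D.items():
    h=cv2.cvtColor(d["pixels"],cv2.COLOR_BGR2HSV);M=np.zeros(h.shape[:2],np.uint8);cv2.fillPoly(M,[np.array(poly[n])],1)
    m=((h[...,0]>95)&(h[...,0]<130)&(h[...,1]>70)&(M>0)).astype(np.uint8)
    cs=[c for c in cv2.findContours(m,cv2.RETR_EXTERNAL,cv2.CHAIN_APPROX_NONE)[0] if cv2.contourArea(c)>20]
    ends[n]=[]
    for c in cs:
        q=cv2.moments(c);u=(q["m10"]/q["m00"],q["m01"]/q["m00"]);ends[n].append(u);print(n,np.round(u,1),cv2.contourArea(c),np.round(cv2.minAreaRect(c)[1],1),np.round(plane(d,u,.103),4))
for a in ends["top"]:
    for b in ends["side"]:
        P,e=tri(D["top"],a,D["side"],b); 
        if e<.008: print("tri",np.round(P,4),round(e,4))
d=D["side"];h=cv2.cvtColor(d["pixels"],cv2.COLOR_BGR2HSV)
ch=lambda p:"B" if 95<p[0]<130 and p[1]>70 else "R" if (p[0]<6 or p[0]>174) and p[1]>180 else "#" if 12<p[0]<28 and p[1]>60 and p[2]>140 else "+" if p[2]>90 else "."
for v in range(184,290,4): print(v,"".join(ch(h[v,u].astype(int)) for u in range(180,285)))
```

```text
top [213.7 169.6] 79.0 [33.3  3.4] [0.6044 0.1054 0.103 ]
top [279.1 161.6] 77.0 [33.5  3.2] [ 0.6138 -0.0741  0.103 ]
side [229.2 246. ] 90.0 [48.  2.] [0.605  0.1064 0.103 ]
side [236.  197.5] 39.0 [ 1. 40.] [ 0.6163 -0.0722  0.103 ]
tri [0.6049 0.1055 0.1022] 0.0006
tri [ 0.6155 -0.0741  0.1014] 0.0024
184 ######+##++##+++++++++++++++++++++++++++++++++++++++++++++++++++++.........++++++++++++..BBBBBBBBBBBBBBBB
188 ##########+#########++++++++++++###+#++++++++++++++++++++++++++.............+++++++++.....BBBBBBBBBBBBBBB
192 #######+###+########+++++##############################################################....BBBBBBBBBBBBBB
196 #####+###############################++########+#++++++++++++++++++++++++++++##########+..BBBBBBBBBBBBBBB
200 ##++#+##################################################################################+.BBBBBBBBBBBBBBB
204 #+#####################################################################################+++.BBBBBBBBBBBBBB
208 #######################################################################################++##########+BBBBB
212 +++++##############
[... 1476 characters left out ...]
#+++++#+##++++++++++++.+BBBBBBBBBBBBBBBB
268 #########+##+#+++++++++++++++++#++++#+#++++++++##+###+##++++#++#++########++####++++++++BBBBBBBBBBBBBBBBB
272 ############+++++++#++##++##+#++###++###+###++++###++++++#+++++++++++#+++++++++++++++++.BBBBBBBBBBBBBBBBB
276 ###########+++++++##++++#++#++++++++++++++++++++++++++++++++++++++++++++++++++++++++++.+BBBBBBBBBBBBBBBBB
280 ####+#####++++++++++++++++++++++++++++++++++++++++++++++++++++++++++++++++++++++++++++.+BBBBBBBBBBBBBBBBB
284 ########+++++++++######+++##+++++######++++++++++++++#+#++++++++++###+++############++++BBBBBBBBBBBBBBBBB
288 ##+#########++#+.......+++++++++++++..............................+++++++++++++......+++BBBBBBBBBBBBBBBBB
```

The lid stripes triangulate to 0.102 m at both ends, so the lid is level and shut. The box stands at the green marks and the robot is clear, so I hand in.

```bash
python3 -c "
from station import order
print(order.hand_in())"
```

```text
the job is handed in; nothing more can be done
None
```

The job is handed in, at about 50 s on the robot's clock. Both legs, the separator and both rails are in the box, which stands at the green marks with its lid shut level. The hand-in call gave no verdict.

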